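# Swap the packs in a charging dock with its sprung bar wedged open

### The job

Wedge the charging dock's sprung retaining bar open by pushing the prop (the taller, thicker of the two wooden blocks) down into the gap between the fixed stop and the bar's ear, and let go of it. With the bar propped, move every flat pack from the dock to the aluminium tray, stand each fresh pack from the mat upright in a bay of its own and press it down until it is fully home. Then pull the prop out so that the bar springs shut over the packs, and put the prop back on the open bench, clear of the dock, mat and tray, without ever knocking over the jar or the cup.

Things in the scene. Friction and masses are not known exactly. Their poses are not given: they have to be found in the camera images.
- dock: fixed charging dock: black base 120 x 320 x 12 mm (its x -45..75, y -160..160), grey block of three bays in a row along its y at x = 0, sprung steel retaining bar behind and above them. Origin on the bench; x points across the dock, away from the robot, y along it. Tops above the bench: bay block 30 mm, rear housing (x 48..72) 66 mm, bar 82.5 mm. Bays 0, 1, 2 at y -108, -36, 36.
- bar (a joint): travel (m) of the sprung bar to dock +x: 0 shut, 0.015 held by the prop, 0.022 limit. A 4 to 5 N spring shuts it; it never stays open by itself. Shut, its front edge (8 mm thick, underside at 74.5 mm) overhangs the packs by 9 mm, 2.5 mm above packs that are home, so none goes in or out; propped it clears them by 6 mm. A pack left proud stops it from shutting.
- bar_edge (a point): middle of the bar's front upper edge, 82.5 mm up, over the middle bay (bay 1); moves with the bar
- prop_seat (a point): where the prop's underside centre rests, axes along the dock's, when wedging: 28 mm up, dock x 7.5, y 112. A fixed stop (top 82 mm up) has its face 13.5 mm to -x. To +x is the bar's ear: shut, 12 mm from the stop up to 44 mm height, then sloping back to 32 mm at 82 mm. Both 26 mm wide in y. The prop pushed straight down (10 to 20 N) drives the ear aside, stands on the seat and stays clamped.
- bay0 (a point): centre of the floor of a bay, 12 mm above the bench; the bay is 53 (dock x) x 39 mm (dock y), 18 mm deep with a 4 mm lead-in chamfer; neighbours 72 mm apart. A sprung contact plate in it rises 8 mm when empty, so a pack put in stands 8 mm proud until it is pressed down with about 6 N, and then stays down (underside on this point).
- bay1 (a point): centre of the floor of a bay, 12 mm above the bench; the bay is 53 (dock x) x 39 mm (dock y), 18 mm deep with a 4 mm lead-in chamfer; neighbours 72 mm apart. A sprung contact plate in it rises 8 mm when empty, so a pack put in stands 8 mm proud until it is pressed down with about 6 N, and then stays down (underside on this point).
- bay2 (a point): centre of the floor of a bay, 12 mm above the bench; the bay is 53 (dock x) x 39 mm (dock y), 18 mm deep with a 4 mm lead-in chamfer; neighbours 72 mm apart. A sprung contact plate in it rises 8 mm when empty, so a pack put in stands 8 mm proud until it is pressed down with about 6 N, and then stays down (underside on this point).
- flat0: a black battery pack, upright block 50 (its x) x 36 (its y) x 60 mm tall, pale label band, 0.2 kg, heaviest at its foot; origin at the centre of its underside, z up. A flat one: at the start it stands fully home in bay 0 of the dock, under the bar, or is absent.
- flat1: a black battery pack, upright block 50 (its x) x 36 (its y) x 60 mm tall, pale label band, 0.2 kg, heaviest at its foot; origin at the centre of its underside, z up. A flat one: at the start it stands fully home in bay 1 of the dock, under the bar, or is absent.
- flat2: a black battery pack, upright block 50 (its x) x 36 (its y) x 60 mm tall, pale label band, 0.2 kg, heaviest at its foot; origin at the centre of its underside, z up. A flat one: at the start it stands fully home in bay 2 of the dock, under the bar, or is absent.
- fresh0: a black battery pack, upright block 50 (its x) x 36 (its y) x 60 mm tall, pale label band, 0.2 kg, heaviest at its foot; origin at the centre of its underside, z up. A fresh one: at the start it stands on the mat, or is absent.
- fresh1: a black battery pack, upright block 50 (its x) x 36 (its y) x 60 mm tall, pale label band, 0.2 kg, heaviest at its foot; origin at the centre of its underside, z up. A fresh one: at the start it stands on the mat, or is absent.
- fresh2: a black battery pack, upright block 50 (its x) x 36 (its y) x 60 mm tall, pale label band, 0.2 kg, heaviest at its foot; origin at the centre of its underside, z up. A fresh one: at the start it stands on the mat, or is absent.
- mat: green cutting mat on the bench (fixed), 130 (x) x 230 (y) x 1 mm, to one side in front of the dock; origin under its centre
- tray: open aluminium tray on the bench (fixed), for flat packs, 130 (x) x 230 (y) x 30 mm high, walls and floor about 4 mm; origin under its centre; on the other side from the mat
- prop: the prop: pale wooden block 27 (its x) x 30 (its y) x 78 mm tall, foot slightly narrower; stands on the bench between robot and dock; origin at the centre of its underside, z up. It fits the gap with its 27 mm side along the dock's x; grip it by the 30 mm side near the top.
- offcut: a smaller, thinner, darker wooden offcut 16 x 32 x 50 mm, standing on the bench; not needed, too thin to hold the bar open
- jar: amber jar with black lid, 84 mm across, 150 mm tall, standing beside the dock; origin at the centre of its underside, z up
- cup: steel cup, 76 mm across, 110 mm tall, standing beside the dock; origin at the centre of its underside, z up
Mind the look-alikes: they are no part of the job. What is shaped like the flat2 but green is not meant.

How it is judged (in metres and radians):
On the way, in this order (a step that is already met when the one before it is completed fails the run):
1. the bar is wedged open by the prop, which is let go (value of joint bar above 0.012 m and horizontal distance between prop and prop_seat below 0.012 m and z of prop in the frame of dock below 0.045 m and contact force between the fingers and prop below 0.3 N), for 0.3 s.
2. with the bar still propped open, every flat pack is in the tray and every fresh pack is fully home in a bay, pressed down and let go (value of joint bar above 0.012 m and z of fresh0 in the frame of dock between 0.009 and 0.015 m and angle between each of fresh0, fresh1, fresh2's own z axis and vertical below 0.1 rad and (horizontal distance between fresh0 and bay0 below 0.006 m or horizontal distance between fresh0 and bay1 below 0.006 m or horizontal distance between fresh0 and bay2 below 0.006 m) and z of fresh1 in the frame of dock between 0.009 and 0.015 m and (horizontal distance between fresh1 and bay0 below 0.006 m or horizontal distance between fresh1 and bay1 below 0.006 m or horizontal distance between fresh1 and bay2 below 0.006 m) and z of fresh2 in the frame of dock between 0.009 and 0.015 m and (horizontal distance between fresh2 and bay0 below 0.006 m or horizontal distance between fresh2 and bay1 below 0.006 m or horizontal distance between fresh2 and bay2 below 0.006 m) and x of flat0 in the frame of tray between -0.065 and 0.065 m and y of flat0 in the frame of tray between -0.115 and 0.115 m and z of flat0 in the frame of tray between -0.01 and 0.06 m and x of flat1 in the frame of tray between -0.065 and 0.065 m and y of flat1 in the frame of tray between -0.115 and 0.115 m and z of flat1 in the frame of tray between -0.01 and 0.06 m and x of flat2 in the frame of tray between -0.065 and 0.065 m and y of flat2 in the frame of tray between -0.115 and 0.115 m and z of flat2 in the frame of tray between -0.01 and 0.06 m and contact force between the fingers and fresh0 below 0.3 N and contact force between the fingers and fresh1 below 0.3 N and contact force between the fingers and fresh2 below 0.3 N), for 0.3 s.
At the end, for the whole second after the job is handed in: Every fresh pack stands fully home (within 3 mm of the bay floor, 6 mm of the bay centre, upright) in a bay, every flat pack is inside the tray, the bar is shut (joint below 3 mm), and the prop rests on the bench off the dock, the mat and the tray; all at rest (z of fresh0 in the frame of dock between 0.009 and 0.015 m and angle between each of fresh0, fresh1, fresh2's own z axis and vertical below 0.1 rad and (horizontal distance between fresh0 and bay0 below 0.006 m or horizontal distance between fresh0 and bay1 below 0.006 m or horizontal distance between fresh0 and bay2 below 0.006 m) and z of fresh1 in the frame of dock between 0.009 and 0.015 m and (horizontal distance between fresh1 and bay0 below 0.006 m or horizontal distance between fresh1 and bay1 below 0.006 m or horizontal distance between fresh1 and bay2 below 0.006 m) and z of fresh2 in the frame of dock between 0.009 and 0.015 m and (horizontal distance between fresh2 and bay0 below 0.006 m or horizontal distance between fresh2 and bay1 below 0.006 m or horizontal distance between fresh2 and bay2 below 0.006 m) and x of flat0 in the frame of tray between -0.065 and 0.065 m and y of flat0 in the frame of tray between -0.115 and 0.115 m and z of flat0 in the frame of tray between -0.01 and 0.06 m and x of flat1 in the frame of tray between -0.065 and 0.065 m and y of flat1 in the frame of tray between -0.115 and 0.115 m and z of flat1 in the frame of tray between -0.01 and 0.06 m and x of flat2 in the frame of tray between -0.065 and 0.065 m and y of flat2 in the frame of tray between -0.115 and 0.115 m and z of flat2 in the frame of tray between -0.01 and 0.06 m and value of joint bar below 0.003 m and horizontal distance between prop and prop_seat above 0.07 m and (x of prop in the frame of dock below -0.05 m or x of prop in the frame of dock above 0.08 m or y of prop in the frame of dock below -0.165 m or y of prop in the frame of dock above 0.165 m) and (x of prop in the frame of mat above 0.065 m or x of prop in the frame of mat below -0.065 m or y of prop in the frame of mat above 0.115 m or y of prop in the frame of mat below -0.115 m) and (x of prop in the frame of tray above 0.065 m or x of prop in the frame of tray below -0.065 m or y of prop in the frame of tray above 0.115 m or y of prop in the frame of tray below -0.115 m) and height (world z) of prop below 0.03 m and linear speed of each of prop, fresh0, fresh1, fresh2, flat0, flat1, flat2 below 0.02 m/s); the robot touches nothing.
It fails at once if the jar or the cup is knocked over (angle between any of jar, cup's own z axis and vertical above 0.6 rad).
Of flat0, flat1, flat2 only 2 to 3 are there at a start; the rules pass over those that are not, and their reading is None.
Of fresh0, fresh1, fresh2 only 2 to 3 are there at a start; the rules pass over those that are not, and their reading is None.
At some moment in a run one of fresh0, fresh1, fresh2 may be knocked a few centimetres aside while the robot is not near it.
It also fails if it takes over 210 s, if anything falls off the work surface, if the arm or the gripper's body presses on something with over 40 N, if the wrist force passes 120 N, or if a joint passes its speed limit or range.

### The arm

A 6-joint arm with a two-finger parallel gripper is mounted at the origin on the work surface. World frame = base frame: x ahead of the robot, y to its left, z up, the work surface at z = 0. Lengths are in m, angles in degrees, forces in N, time in s.
With the tool pointing down it reaches from about 0.25 to 0.725 m from the base axis. Payload 9.7 kg.
Tool frame: the origin (TCP) lies at the very end of the fingers, on their centre line; the grasp point (between the pads) lies 19 mm behind it (bot.pinch_z is the distance from the TCP to the grasp point, in m); x points along the fingers, z is the direction in which the jaws open and shut, and the axes are right-handed (so a half turn about x gives the same grasp; the last joint's range is limited). The gripper opens to 85 mm and grips with 20 to 120 N. Pads are 22 mm wide; open, the fingers measure 114 mm over their backs; the gripper's body (76 mm by 85 mm) begins 54 mm behind the grasp point. The pads swing forward as they close: fully open they stand 13 mm farther back than shut.
Start: joints at [-74.886, 4.979, 10.078, 95.1, 0, 90], TCP at [0.143, -0.531, 0.231] pointing down, gripper open.
Joint ranges: [-179.16, 179.16], [-48.56, 103.87], [-65.8, 70.77], [-126.05, 130.52], [-82.76, 87.17], [-180, 180]. Speed limits (degrees/s): [127.2, 127.2, 147.25, 180, 180, 180].

### API

Orientations are given as [roll, pitch, yaw] about the fixed x, y, z axes, in that order (R = Rz(yaw) Ry(pitch) Rx(roll)).
In Python, from workcell import bot gives the robot as it stands.
- The arm moves only by the tool play_rows, never from a script. Its argument "rows" is a list of rows, each a list of 3 entries, a list of its own where there are three numbers: the shift along the tool's x, y, z in cm, then the turn about the tool's x in degrees, then the finger opening in cm, from 0 to 8.54. A call has 1 to 12 rows; each row is the pose to reach, as a shift and turn from the pose commanded when the call began, along the tool's axes at that moment; what a row does not reach only later rows make up. A row lasts 1/12 s, in which the tool goes at most 41.7 mm and 7.16 degrees, less where a joint would pass 70% of its speed; a pose out of reach is approached as far as the arm can. A call with a gripper value outside its range is refused whole. The fingers move at their own pace and stop on an object; "squeeze" is the grip in N (left out, the last holds). Time passes only in rows, so rows that repeat a pose let the fingers close. It gives the time, the measured TCP pose, the force and the opening at its end, in the units of the state.
- bot.get_obs(): the state, without advancing time (a new reading comes with each control period).
- bot.camera(name): name is "scene" or "top" or "wrist"; returns (picture, depth): 420x560x3 uint8, blue, green, red; 420x560 float32, m along the optical axis (not along the pixel's ray), 0 where there is no reading.
- bot.camera_model(name): a dict with "fx", "fy", "cx", "cy" (pixels), "origin" and "attitude" of the camera in the world; the wrist camera has in their place "mount" (4x4, takes a point from camera to tool coordinates, whose origin is the TCP and whose axes are the tool frame's). Camera axes: x right, y down, z forward; pixel columns grow to the right and rows downward; lengths in m; the calibration is good to about 2 mm. A picture is of the moment at which its call begins: read the wrist's pose just before it. camera_model takes no time and is no camera call.
- bot.job_done(): hands the job in, once; it reports no verdict.
The state is a dict: "time": time; "q": joint angles; "qd": joint speeds; "joint_efforts": joint torques, N m; "ee_pos": TCP position; "tcp_rot": TCP orientation; "wrist_force": force on the tool from outside, world axes, zero at the start; "torque": the same for the moment, N m; "opening": finger opening in m.
Only numpy, scipy, OpenCV 4.12 (cv2) and the standard library are available. Lean on these libraries where they do the work, as an engineer would, in place of code of your own. Each camera call takes 0.05 s, during which the arm holds its last target.

## Working session

There is one attempt and no reset: what is moved stays moved. The work goes in short steps, Python scripts to look and compute and a tool call to move; the robot and the scene stay as the last step left them, time stands still between calls to the robot, and variables do not carry over. Pictures are saved under pics/ and viewed, and the job is handed in when it is done.

Besides the shell and the picture viewer there is one more tool, called as name([rows], argument=value, ...), one row to a line, values as JSON. play_rows: Moves the arm, as the interface text tells. Its arguments: {"type":"object","properties":{"rows":{"type":"array"},"squeeze":{"type":"number"}},"required":["rows"]}

```bash
ls; mkdir -p pics
cat > h.py <<'E'
import numpy as np, cv2
from workcell import bot
E
python3 - <<'E'
from h import *
o=bot.get_obs(); print(o)
for n in ["scene","top","wrist"]:
    m=bot.camera_model(n); print(n,m)
for n in ["scene","top"]:
    p,d=bot.camera(n); cv2.imwrite(f"pics/{n}0.png",p); np.save(f"pics/{n}0.npy",d)
print(bot.pinch_z)
E
```

```text
pics
{'time': 0.0, 'q': array([-7.48846916e+01,  5.01065402e+00,  1.00331928e+01,  9.50998453e+01,
        5.88225424e-04,  8.99996899e+01]), 'qd': array([ 0.06835458,  0.02566393, -0.06966128,  0.06303148, -0.07227518,
        0.06745703]), 'joint_efforts': array([ 1.48746716e-03, -5.20401835e+01,  4.64788413e+01,  1.71105325e-02,
        2.27067871e-04,  4.96515895e-06]), 'ee_pos': array([ 0.14335965, -0.53073941,  0.23057606]), 'tcp_rot': array([179.56373444,  89.92269132, 104.67935262]), 'wrist_force': array([ 0.04356222,  0.00561355, -0.24037702]), 'torque': array([0.00017233, 0.00328927, 0.00913362]), 'opening': 0.08522912674624883}
scene {'fx': 429.09516560620943, 'fy': 429.09516560620943, 'cx': 279.09042600490994, 'cy': 211.91134278335335, 'origin': array([1.13866075, 0.52662746, 0.92726144]), 'attitude': array([-136.42483472,   -0.57643529,  131.7547134 ])}
top {'fx': 454.1525803136697, 'fy': 454.1525803136697, 'cx': 281.9951787737544, 'cy': 209.94409897033833, 'origin': array([0.32877026, 0.0161486 , 1.09223507]), 'attitude': array([-167.24720306,   -0.17633907,  -89.54626434])}
wrist {'fx': 359.7026699174113, 'fy': 359.7026699174113, 'cx': 280.73082498533415, 'cy': 211.3171165180519, 'mount': array([[ 1.22474812e-04, -2.59368967e-01,  9.65778300e-01,
        -1.42860746e-01],
       [ 1.48675076e-03, -9.65777192e-01, -2.59368858e-01,
         6.39663971e-02],
       [ 9.99998887e-01,  1.46763777e-03,  2.67333629e-04,
         3.41449412e-04],
       [ 0.00000000e+00,  0.00000000e+00,  0.00000000e+00,
         1.00000000e+00]])}
0.0187
```

View pics/scene0.png

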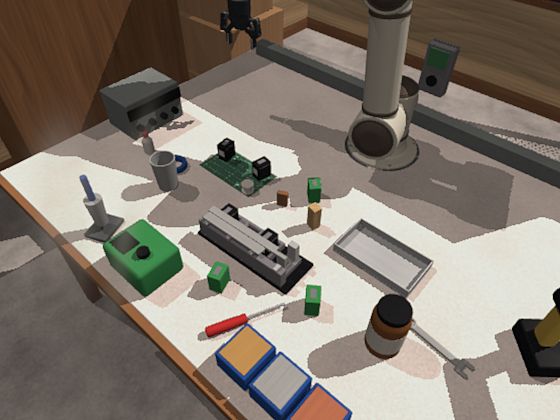

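View pics/top0.png

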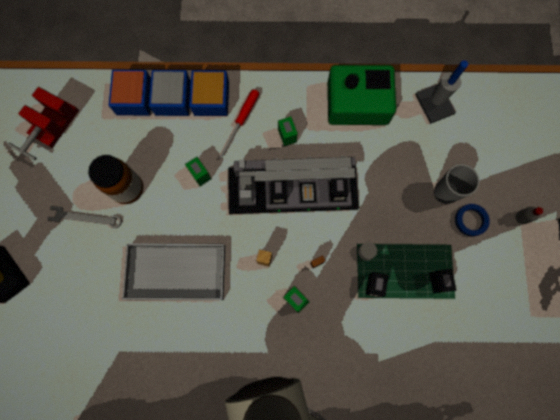

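```bash
cat >> h.py <<'E'
from scipy.spatial.transform import Rotation as Ro
def cam(n,obs=None):
    m=bot.camera_model(n); K=(m['fx'],m['fy'],m['cx'],m['cy'])
    if n=='wrist':
        T=np.eye(4);T[:3,:3]=Ro.from_euler('xyz',obs['tcp_rot'],degrees=True).as_matrix();T[:3,3]=obs['ee_pos']
        M=T@m['mount']; return K,M[:3,:3],M[:3,3]
    return K,Ro.from_euler('xyz',m['attitude'],degrees=True).as_matrix(),np.array(m['origin'])
def ray(C,uv,z):
    (fx,fy,cx,cy),R,o=C; uv=np.atleast_2d(np.asarray(uv,float))
    d=np.c_[(uv[:,0]-cx)/fx,(uv[:,1]-cy)/fy,np.ones(len(uv))]@R.T
    t=(z-o[2])/d[:,2]; return o+d*t[:,None]
def cloud(C,d):
    (fx,fy,cx,cy),R,o=C; v,u=np.indices(d.shape)
    P=np.stack([(u-cx)/fx*d,(v-cy)/fy*d,d],-1)@R.T+o
    P[d==0]=np.nan; return P
def proj(C,P):
    (fx,fy,cx,cy),R,o=C; q=(np.atleast_2d(P)-o)@R
    return np.c_[fx*q[:,0]/q[:,2]+cx,fy*q[:,1]/q[:,2]+cy]
def snap(n):
    o=bot.get_obs(); p,d=bot.camera(n); return o,cam(n,o),p,d
E
python3 - <<'E'
from h import *
p=cv2.imread('pics/top0.png'); d=np.load('pics/top0.npy')
c=p[140:320,100:480]
cv2.imwrite('pics/top0z.png',cv2.resize(np.clip(c.astype(float)*1.6,0,255).astype(np.uint8),None,fx=2.1,fy=2.1,interpolation=cv2.INTER_CUBIC))
P=cloud(cam('top'),d); np.save('pics/topP.npy',P)
for n,uv in dict(prop=(264,257),off=(318,261),gA=(296,298),packA=(377,284),packB=(443,281),cyl=(368,251),f0=(338,187),f1=(307,192),f2=(280,190),stop=(242,192),jar=(108,172),cup=(460,180),bench=(250,330)).items():
    print(n,np.round(np.nanmedian(P[uv[1]-2:uv[1]+3,uv[0]-2:uv[0]+3].reshape(-1,3),0),3))
E
```

```text
prop [0.45  0.054 0.079]
off [ 0.445 -0.069  0.051]
gA [ 0.361 -0.018  0.062]
packA [ 0.393 -0.2    0.061]
packB [ 0.401 -0.349  0.061]
cyl [ 0.472 -0.188  0.031]
f0 [ 0.616 -0.115  0.073]
f1 [ 0.617 -0.046  0.021]
f2 [0.607 0.02  0.073]
stop [0.599 0.107 0.083]
jar [0.623 0.392 0.15 ]
cup [ 0.644 -0.413  0.044]
bench [0.289 0.087 0.   ]
```

View pics/top0z.png

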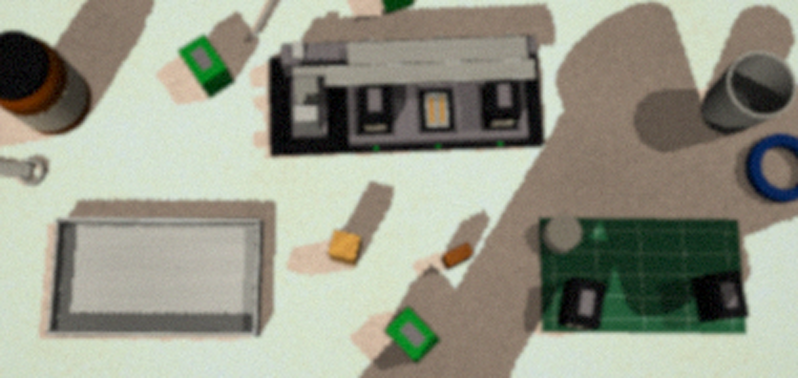

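```bash
cat >> h.py <<'E'
def rect(P,lo,hi,box,name=''):
    m=(P[...,2]>lo)&(P[...,2]<hi)&(P[...,0]>box[0])&(P[...,0]<box[1])&(P[...,1]>box[2])&(P[...,1]<box[3])
    m=cv2.morphologyEx(m.astype(np.uint8),cv2.MORPH_OPEN,np.ones((2,2)))>0
    Q=P[m][:,:2]; r=cv2.minAreaRect((Q*1000).astype(np.float32))
    print(name,'n',len(Q),'c',np.round(r[0],1),'s',np.round(r[1],1),'a',round(r[2],1)); return r
E
python3 - <<'E'
from h import *
P=np.load('pics/topP.npy')
rect(P,.006,.2,(.52,.72,-.2,.2),'dockall')
rect(P,.078,.2,(.52,.72,-.2,.2),'bar+stop')
rect(P,.079,.2,(.62,.72,-.2,.2),'bar')
rect(P,.026,.035,(.52,.72,-.2,.2),'block')
rect(P,.068,.2,(.4,.5,0.02,.1),'prop')
rect(P,.045,.2,(.4,.5,-.1,-.03),'off')
rect(P,.054,.2,(.33,.43,-.28,-.15),'packA')
rect(P,.054,.2,(.33,.43,-.42,-.3),'packB')
rect(P,.024,.2,(.3,.5,.1,.4),'tray')
rect(P,.014,.05,(.44,.51,-.25,-.13),'cyl')
rect(P,.054,.2,(.33,.43,-.08,.03),'green')
rect(P,.1,.2,(.55,.72,.3,.45),'jar')
rect(P,.1,.2,(.55,.72,-.5,-.3),'cup')
E
```

```text
dockall n 6857 c [592.4  26.3] s [383.1 137.7] a 68.7
bar+stop n 2032 c [650.2 -23. ] s [ 57.5 287.4] a 14.4
bar n 1849 c [655.7 -26. ] s [ 31.4 281.4] a 6.6
block n 1256 c [612.9 -17.4] s [ 69.3 273.1] a 2.4
prop n 169 c [452.3  55.3] s [27.2 26.1] a 76.4
off n 96 c [448.  -72.2] s [13. 39.] a 27.5
packA n 368 c [ 387.7 -216.7] s [32.9 69.6] a 28.3
packB n 363 c [ 403.7 -369. ] s [49.6 61.3] a 7.3
tray n 557 c [420.8 269.6] s [129.4 234.8] a 0.3
cyl n 222 c [ 474.  -192.8] s [23.6 46. ] a 36.4
green n 368 c [358.3 -19.7] s [52.3 37.5] a 49.2
jar n 1313 c [619.1 407.9] s [ 74.6 103.8] a 31.4
cup n 296 c [nan nan] s [0. 0.] a 0.0
```

```bash
cat >> h.py <<'E'
def plan(x,y,z,ang=None,o=None):
    """shift in tool axes (cm) and turn (deg) from current pose to world TCP target; ang = world dir of tool z (deg, mod 180)"""
    o=o or bot.get_obs(); R=Ro.from_euler('xyz',o['tcp_rot'],degrees=True).as_matrix()
    s=R.T@(np.array([x,y,z])-o['ee_pos'])*100
    a=np.degrees(np.arctan2(R[1,2],R[0,2])); t=0
    if ang is not None: t=-((ang-a+90)%180-90)
    print('t',round(o['time'],2),'pos',np.round(o['ee_pos'],4),'jaw',round(a,1),'q6',round(o['q'][5],1),'open',round(o['opening']*100,2),'F',np.round(o['wrist_force'],1),'-> shift',np.round(s,2),'turn',round(t,1)); return s,t
E
python3 - <<'E'
from h import *
o=bot.get_obs();print(np.round(Ro.from_euler('xyz',o['tcp_rot'],degrees=True).as_matrix(),3))
plan(.52,0,.28,90)
E
```

```text
[[-0.     0.965  0.261]
 [ 0.001  0.261 -0.965]
 [-1.     0.    -0.001]]
t 0.1 pos [ 0.1434 -0.5308  0.2307] jaw -74.9 q6 90.0 open 8.52 F [0.3 0.3 0.3] -> shift [ -4.88  50.2  -41.43] turn 15.1
```

play_rows([
  [[-5, 50, -41.5], -165, 8.5],
  [[-5, 50, -41.5], -165, 8.5],
  [[-5, 50, -41.5], -165, 8.5],
  [[-5, 50, -41.5], -165, 8.5],
  [[-5, 50, -41.5], -165, 8.5],
  [[-5, 50, -41.5], -165, 8.5],
  [[-5, 50, -41.5], -165, 8.5],
  [[-5, 50, -41.5], -165, 8.5],
  [[-5, 50, -41.5], -165, 8.5],
  [[-5, 50, -41.5], -165, 8.5],
  [[-5, 50, -41.5], -165, 8.5],
  [[-5, 50, -41.5], -165, 8.5],
])

```text
time: 1.1
ee_pos: [0.4313, -0.1215, 0.2697]
tcp_rot: [-48.4, 90.0, -36.9]
wrist_force: [0.7, -1.7, 0.3]
opening: 0.0847
```

Run:
```python
from h import *
plan(.52,0,.28,90)
```

```text
t 1.1 pos [ 0.4313 -0.1215  0.2697] jaw 11.4 q6 62.8 open 8.47 F [ 0.7 -1.7  0.3] -> shift [-1.03 10.15 11.1 ] turn -78.6
```

play_rows([
  [[-1, 9.5, 10.3], -78.6, 8.5],
  [[-1, 9.5, 10.3], -78.6, 8.5],
  [[-1, 9.5, 10.3], -78.6, 8.5],
  [[-1, 9.5, 10.3], -78.6, 8.5],
  [[-1, 9.5, 10.3], -78.6, 8.5],
  [[-1, 9.5, 10.3], -78.6, 8.5],
  [[-1, 9.5, 10.3], -78.6, 8.5],
  [[-1, 9.5, 10.3], -78.6, 8.5],
  [[-1, 9.5, 10.3], -78.6, 8.5],
  [[-1, 9.5, 10.3], -78.6, 8.5],
  [[-1, 9.5, 10.3], -78.6, 8.5],
  [[-1, 9.5, 10.3], -78.6, 8.5],
])

```text
time: 2.1
ee_pos: [0.5135, -0.0106, 0.2793]
tcp_rot: [88.6, 90.0, 178.5]
wrist_force: [-0.1, -0.7, 0.4]
opening: 0.085
```

Run:
```python
from h import *
plan(.52,0,.28,90)
o,C,p,d=snap('wrist'); cv2.imwrite('pics/w1.png',p); np.save('pics/w1.npy',cloud(C,d)); np.save('pics/w1d.npy',d)
import pickle; pickle.dump((o,C),open('pics/w1.pkl','wb'))
```

```text
t 2.1 pos [ 0.5135 -0.0106  0.2793] jaw 90.0 q6 -1.2 open 8.5 F [-0.1 -0.7  0.4] -> shift [-0.07 -0.65  1.06] turn -0.0
```

View pics/w1.png

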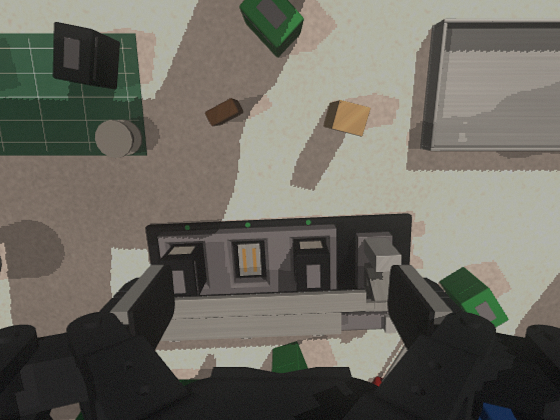

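Run:
```python
from h import *
p=cv2.imread('pics/w1.png')
c=p[195:330,140:420]
cv2.imwrite('pics/w1z.png',cv2.resize(np.clip(c.astype(float)*1.5,0,255).astype(np.uint8),None,fx=2.85,fy=2.85,interpolation=cv2.INTER_CUBIC))
c=p[80:150,200:380]
cv2.imwrite('pics/w1y.png',cv2.resize(c,None,fx=4.4,fy=4.4,interpolation=cv2.INTER_CUBIC))
```

```text
(no output)
```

View pics/w1z.png

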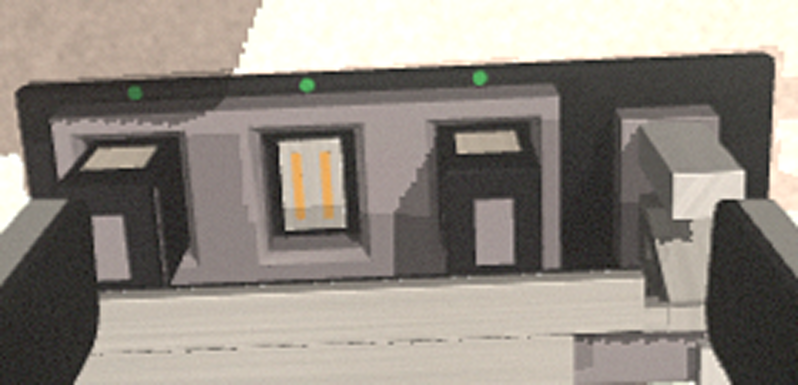

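View pics/w1y.png

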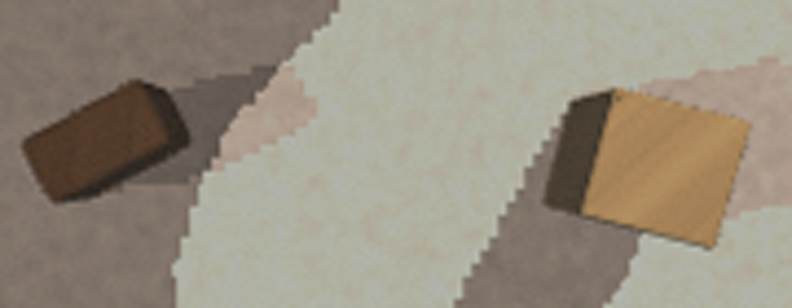

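Run:
```python
from h import *
import pickle
p=cv2.imread('pics/w1.png'); o,C=pickle.load(open('pics/w1.pkl','rb')); P=np.load('pics/w1.npy')
g=p.max(2).astype(int)
pts=[]
for u in range(160,402,4):
    col=g[205:240,u]; i=np.where(col<60)[0]
    if len(i): pts.append((u,205+i[0]-.5))
pts=np.array(pts); W=ray(C,pts,0.0); W2=ray(C,pts,.012)
for w,n in((W,'z0'),(W2,'z12')):
    b=np.polyfit(w[:,1],w[:,0],1); r=w[:,0]-np.polyval(b,w[:,1]); k=abs(r)<.002; b=np.polyfit(w[k,1],w[k,0],1); print(n,'x=%.4f y + %.4f'%tuple(b),np.degrees(np.arctan(b[0])),r[k].std(),k.sum())
hsv=cv2.cvtColor(p,cv2.COLOR_BGR2HSV); m=cv2.inRange(hsv,(45,120,100),(80,255,255)); m[:210]=0;m[235:]=0; m[:,:170]=0;m[:,330:]=0
n,l,s,c=cv2.connectedComponentsWithStats(m); print(s[1:,4]); 
for cc in c[1:]: print('led',cc,np.round(ray(C,cc,.013),4))
z=lambda a,b:(140+a/2.85-.3,195+b/2.85-.3)
for n,uv,h in [('stopFL',z(673,218),.082),('stopFR',z(743,218),.082),('stopRL',z(673,172),.082),('stopRR',z(743,172),.082),('baseL',z(18,88),.012),('baseR',z(772,55),.012),('bar R end',z(643,275),.0825),('bar L',z(105,290),.0825)]: print(n,np.round(ray(C,uv,h),4), P[int(uv[1]),int(uv[0])])
for n,(a,b) in dict(lab0=(110,240),lab2=(495,230),plate=(310,185),stop=(705,195)).items(): print(n,np.round(P[int(z(a,b)[1]),int(z(a,b)[0])],4))
```

```text
z0 x=-0.0455 y + 0.5682 -2.605863485986291 0.0003793563466308027 61
z12 x=-0.0455 y + 0.5647 -2.6058634859862084 0.0003685743449491337 61
[16 15]
led [307.625 222.   ] [[0.5692 0.0208 0.013 ]]
led [247.13333333 224.53333333] [[ 0.5724 -0.051   0.013 ]]
stopFL [[0.601  0.0863 0.082 ]] [0.60145881 0.08586141 0.08062647]
stopFR [[0.601  0.1115 0.082 ]] [0.50107833 0.03172985 0.30269964]
stopRL [[0.5834 0.0851 0.082 ]] [0.58429169 0.08495134 0.07956453]
stopRR [[0.5833 0.11   0.082 ]] [0.5834818  0.10972911 0.08150935]
baseL [[ 0.5742 -0.1718  0.012 ]] [ 5.77038117e-01 -1.76319812e-01  2.96626282e-04]
baseR [[0.5594 0.1424 0.012 ]] [0.56117557 0.14568679 0.00111292]
bar R end [[0.6233 0.0768 0.0825]] [0.64542285 0.08760353 0.0394505 ]
bar L [[ 0.6296 -0.1197  0.0825]] [ 0.63484956 -0.12369044  0.07175225]
lab0 [ 0.6136 -0.1199  0.0721]
lab2 [0.6094 0.0229 0.0733]
plate [ 0.6136 -0.0504  0.0196]
stop [0.5922 0.0972 0.0816]
```

Run:
```python
from h import *
import pickle
o,C=pickle.load(open('pics/w1.pkl','rb'))
z=lambda a,b:(200+a/4.4-.35,80+b/4.4-.35)
for corners,h in (([(612,88),(750,122),(713,247),(582,213)],.078),):
    W=ray(C,[z(*c) for c in corners],h); print(np.round(W,4),W.mean(0))
    for i in range(4):
        e=W[(i+1)%4]-W[i]; print(np.linalg.norm(e), np.degrees(np.arctan2(e[1],e[0])))
c=W.mean(0); plan(c[0],c[1],.18,75+0)
```

```text
[[0.433  0.0418 0.078 ]
 [0.4398 0.0709 0.078 ]
 [0.4654 0.0647 0.078 ]
 [0.4583 0.0365 0.078 ]] [0.4491224  0.05348176 0.078     ]
0.02990239858913525 76.94146194650533
0.02635298915319871 -13.647346293569896
0.029052344293391614 -104.00320999928209
0.025879186735072432 168.23273181776517
t 2.15 pos [ 0.5135 -0.0106  0.2793] jaw 89.5 q6 -0.7 open 8.51 F [-0.5  0.6 -0.2] -> shift [9.94 6.48 6.35] turn 14.5
```

play_rows([
  [[8, 6.4, 6.4], 13, 6],
  [[8, 6.4, 6.4], 13, 6],
  [[14, 6.4, 6.4], 13, 6],
  [[14, 6.4, 6.4], 13, 6],
  [[14, 6.4, 6.4], 13, 6],
  [[14, 6.4, 6.4], 13, 6],
])

```text
time: 2.65
ee_pos: [0.4483, 0.0539, 0.138]
tcp_rot: [110.9, 89.8, -172.5]
wrist_force: [0.3, 0.4, 0.5]
opening: 0.06
```

Run:
```python
from h import *
plan(.449,.0535,.047,76.5)
o,C,p,d=snap('wrist'); cv2.imwrite('pics/w2.png',p)
uv=proj(C,[[.449,.0535,.078]]);print(uv)
```

```text
t 2.65 pos [0.4483 0.0539 0.138 ] jaw 76.6 q6 20.3 open 6.0 F [0.3 0.4 0.5] -> shift [ 9.1  -0.11 -0.01] turn 0.1
[[281.93380007 232.75892517]]
```

View pics/w2.png

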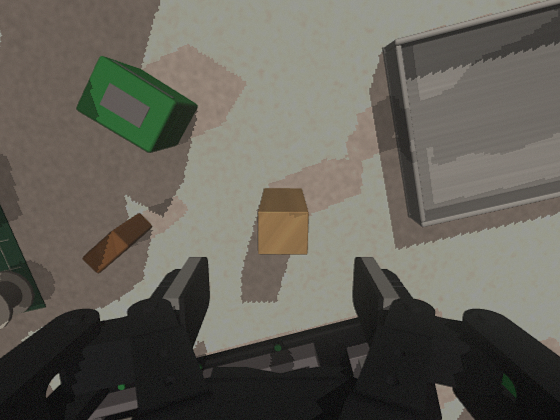

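play_rows([
  [[4, -0.1, 0], 0, 6],
  [[8, -0.1, 0], 0, 6],
  [[9.1, -0.1, 0], 0, 6],
  [[9.1, -0.1, 0], 0, 6],
  [[9.1, -0.1, 0], 0, 2.6],
  [[9.1, -0.1, 0], 0, 2.6],
  [[9.1, -0.1, 0], 0, 2.6],
  [[9.1, -0.1, 0], 0, 2.6],
  [[9.1, -0.1, 0], 0, 2.6],
  [[5, -0.1, 0], 0, 2.6],
  [[0, -0.1, 0], 0, 2.6],
  [[-2, -0.1, 0], 0, 2.6],
], squeeze=80)

```text
time: 3.7
ee_pos: [0.4518, 0.0537, 0.165]
tcp_rot: [-70.1, 89.7, 6.6]
wrist_force: [0.1, 0.9, -0.0]
opening: 0.0286
```

Run:
```python
from h import *
plan(.6146,.0990,.16,92.6)
```

```text
t 3.7 pos [0.4518 0.0537 0.165 ] jaw 76.6 q6 20.1 open 2.86 F [ 0.1  0.9 -0. ] -> shift [  0.58 -14.79   8.17] turn -16.0
```

play_rows([
  [[0.3, -14.8, 8.2], -16, 2.6],
  [[0.3, -14.8, 8.2], -16, 2.6],
  [[0.3, -14.8, 8.2], -16, 2.6],
  [[0.3, -14.8, 8.2], -16, 2.6],
  [[0.3, -14.8, 8.2], -16, 2.6],
  [[0.3, -14.8, 8.2], -16, 2.6],
  [[0.3, -14.8, 8.2], -16, 2.6],
  [[0.3, -14.8, 8.2], -16, 2.6],
])

```text
time: 4.37
ee_pos: [0.6135, 0.099, 0.1585]
tcp_rot: [-85.7, 89.9, 7.0]
wrist_force: [-1.1, 0.5, 0.3]
opening: 0.0287
```

Run:
```python
from h import *
plan(.6146,.0990,.16,92.6)
o,C,p,d=snap('wrist'); cv2.imwrite('pics/w3.png',p)
p,d=bot.camera('scene'); cv2.imwrite('pics/s3.png',cv2.resize(p[170:310,180:400],None,fx=3.5,fy=3.5,interpolation=cv2.INTER_CUBIC))
```

```text
t 4.37 pos [0.6135 0.099  0.1585] jaw 92.6 q6 6.5 open 2.87 F [-1.1  0.5  0.3] -> shift [-0.15 -0.12 -0.  ] turn 0.0
```

View pics/w3.png

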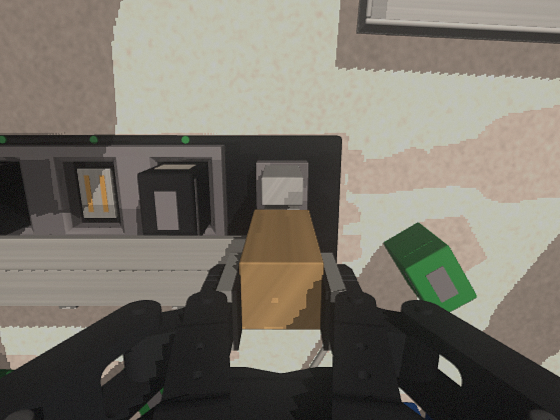

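View pics/s3.png

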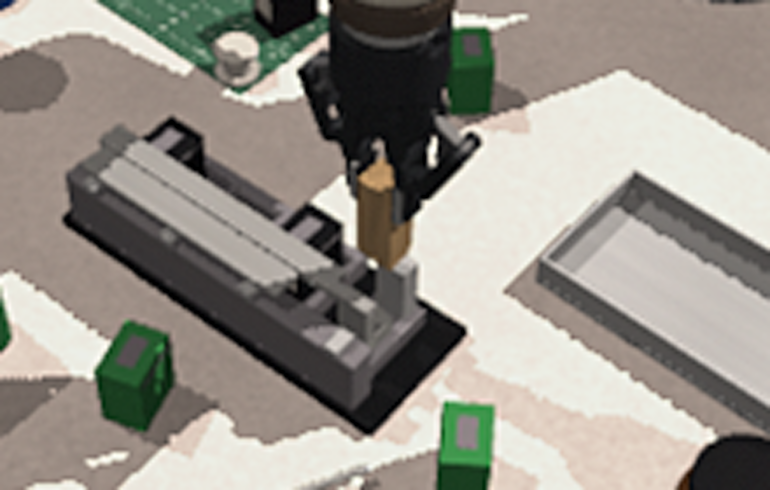

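Run:
```python
from h import *
o=bot.get_obs();C=cam('wrist',o)
print('stop near edge',np.round(ray(C,[(261,178),(305,178)],.082),4))
print('stop edge low',np.round(ray(C,[(262,206),(306,206)],.082),4))
print('prop foot',np.round(ray(C,[(252,210),(314,210)],.1115),4))
print('prop top',np.round(ray(C,[(241,262),(323,262),(241,328),(322,328)],.1895),4))
print('leds',np.round(ray(C,[(185,140),(94,140),(2,140)],.013),4))
p=cv2.imread('pics/w3.png'); cv2.imwrite('pics/w3z.png',cv2.resize(p[125:290,220:350],None,fx=4.5,fy=4.5,interpolation=cv2.INTER_CUBIC)[:,:780])
```

```text
stop near edge [[0.5849 0.0849 0.082 ]
 [0.5836 0.112  0.082 ]]
stop edge low [[0.6027 0.0861 0.082 ]
 [0.6014 0.1138 0.082 ]]
prop foot [[0.5976 0.082  0.1115]
 [0.596  0.1158 0.1115]]
prop top [[0.5948 0.0842 0.1895]
 [0.5935 0.1116 0.1895]
 [0.6199 0.0847 0.1895]
 [0.6185 0.1132 0.1895]]
leds [[ 0.5696  0.0208  0.013 ]
 [ 0.573  -0.0508  0.013 ]
 [ 0.5765 -0.1232  0.013 ]]
```

View pics/w3z.png

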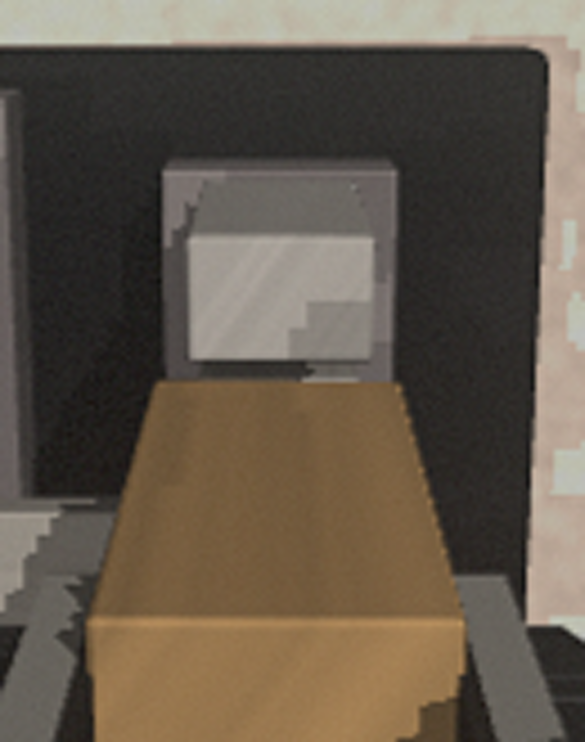

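Run:
```python
from h import *
o,C,p,d=snap('wrist'); P=cloud(C,d)
for u in (255,281,310):
  for v in (215,230,250,258,270,290,310,322,326): print(u,v,np.round(P[v,u],4))
print(proj(C,[o['ee_pos'],o['ee_pos']+[0,0,.019]]),C[2])
print(np.round(P[190,270:300:5],4))
```

```text
255 215 [0.5968 0.0845 0.1243]
255 230 [0.5968 0.0861 0.1486]
255 250 [0.5963 0.0879 0.1741]
255 258 [0.597  0.0883 0.1802]
255 270 [0.6001 0.0887 0.1838]
255 290 [0.6074 0.0889 0.1846]
255 310 [0.6159 0.0891 0.1838]
255 322 [0.6201 0.0893 0.1851]
255 326 [0.6224 0.0893 0.1841]
281 215 [0.5961 0.0977 0.1245]
281 230 [0.5966 0.0977 0.1475]
281 250 [0.5963 0.0977 0.1729]
281 258 [0.5967 0.0977 0.18  ]
281 270 [0.5987 0.0978 0.1859]
281 290 [0.6065 0.0982 0.1856]
281 310 [0.6146 0.0986 0.1852]
281 322 [0.6202 0.0988 0.1841]
281 326 [0.6219 0.0989 0.1841]
310 215 [0.6265 0.1236 0.0118]
310 230 [0.5954 0.1106 0.1493]
310 250 [0.5956 0.1087 0.1736]
310 258 [0.5955 0.108  0.1817]
310 270 [0.5989 0.108  0.1844]
310 290 [0.6061 0.1085 0.1853]
310 310 [0.6143 0.109  0.185 ]
310 322 [0.6204 0.1096 0.183 ]
310 326 [0.6211 0.1096 0.1845]
[[281.96170518 274.94770954]
 [282.14002932 296.48208142]] [0.54649551 0.09518305 0.30131585]
[[0.5922 0.0907 0.0819]
 [0.5918 0.0939 0.0833]
 [0.5916 0.0969 0.0833]
 [0.5918 0.1001 0.0817]
 [0.5918 0.1032 0.0811]
 [0.5913 0.1062 0.0828]]
```

play_rows([
  [[0, -0.75, 0.1], 0, 2.6],
  [[1, -0.75, 0.1], 0, 2.6],
  [[1.8, -0.75, 0.1], 0, 2.6],
  [[1.8, -0.75, 0.1], 0, 2.6],
  [[1.8, -0.75, 0.1], 0, 2.6],
])

```text
time: 4.93
ee_pos: [0.6207, 0.1004, 0.1374]
tcp_rot: [96.4, 89.9, -170.9]
wrist_force: [0.8, 0.1, -0.1]
opening: 0.0287
```

Run:
```python
from h import *
plan(.615,.0993,.1,92.6)
o,C,p,d=snap('wrist'); P=cloud(C,d)
for u in (258,281,305):
  for v in (190,200,215,230,250,270,290,310): print(u,v,np.round(P[v,u],4))
cv2.imwrite('pics/w4.png',p[100:400,150:450])
p,d=bot.camera('scene'); cv2.imwrite('pics/s4.png',cv2.resize(p[200:300,230:350],None,fx=5,fy=5,interpolation=cv2.INTER_CUBIC))
```

```text
t 4.93 pos [0.6207 0.1004 0.1374] jaw 92.7 q6 6.5 open 2.87 F [ 0.8  0.1 -0.1] -> shift [ 3.74  0.56 -0.09] turn 0.1
258 190 [0.5952 0.0859 0.0818]
258 200 [0.601  0.0861 0.0817]
258 215 [0.6041 0.0874 0.1023]
258 230 [0.6038 0.089  0.128 ]
258 250 [0.6037 0.0905 0.1529]
258 270 [0.6072 0.0913 0.1632]
258 290 [0.6146 0.0915 0.1638]
258 310 [0.6232 0.0917 0.1627]
281 190 [0.5944 0.0988 0.0827]
281 200 [0.6004 0.0991 0.0818]
281 215 [0.6034 0.0992 0.1027]
281 230 [0.6035 0.0992 0.1275]
281 250 [0.6032 0.0992 0.153 ]
281 270 [0.6072 0.0994 0.1623]
281 290 [0.615  0.0997 0.1624]
281 310 [0.6228 0.1001 0.1627]
305 190 [0.6047 0.1165 0.0278]
305 200 [0.6121 0.117  0.0273]
305 215 [0.6026 0.1114 0.1035]
305 230 [0.6028 0.1098 0.1282]
305 250 [0.6033 0.1083 0.1516]
305 270 [0.6065 0.1078 0.1631]
305 290 [0.6138 0.1082 0.1638]
305 310 [0.6221 0.1088 0.1632]
```

View pics/w4.png

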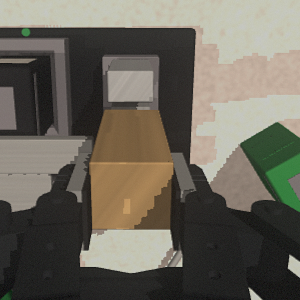

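View pics/s4.png

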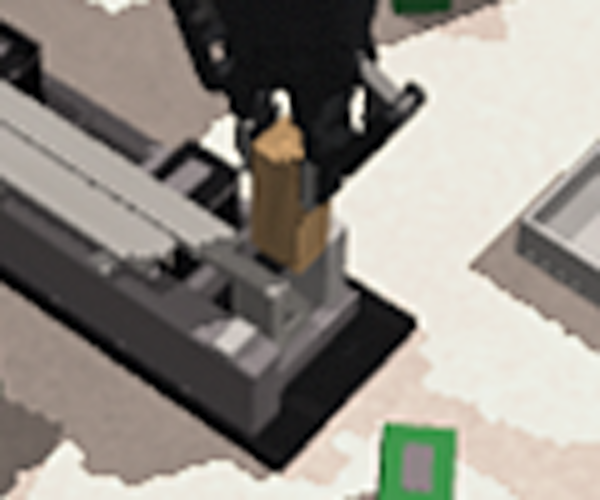

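play_rows([
  [[0.5, 0, 0], 0, 2.6],
  [[1, 0, 0], 0, 2.6],
  [[1.5, 0, 0], 0, 2.6],
  [[1.5, 0, 0], 0, 2.6],
])

```text
time: 5.37
ee_pos: [0.6205, 0.1005, 0.1224]
tcp_rot: [92.7, 89.9, -174.7]
wrist_force: [-1.3, 0.9, -1.0]
opening: 0.0286
```

play_rows([
  [[0.5, 0, 0], 0, 2.6],
  [[1, 0, 0], 0, 2.6],
  [[1.5, 0, 0], 0, 2.6],
  [[1.5, 0, 0], 0, 2.6],
])

```text
time: 5.7
ee_pos: [0.6205, 0.1006, 0.1083]
tcp_rot: [87.8, 89.9, -179.5]
wrist_force: [-3.3, -0.6, 1.7]
opening: 0.0285
```

Run:
```python
from h import *
plan(.615,.0993,.1,92.6)
o,C,p,d=snap('wrist'); P=cloud(C,d)
for v in (200,215,230,250,270,290,310): print(v,np.round(P[v,281],4))
p,d=bot.camera('scene'); cv2.imwrite('pics/s5.png',cv2.resize(p[200:300,230:350],None,fx=5,fy=5,interpolation=cv2.INTER_CUBIC))
```

```text
t 5.7 pos [0.6205 0.1006 0.1083] jaw 92.7 q6 6.5 open 2.85 F [-3.3 -0.6  1.7] -> shift [ 0.83  0.56 -0.1 ] turn 0.1
200 [0.5936 0.0989 0.0818]
215 [0.6007 0.0992 0.083 ]
230 [0.6036 0.0993 0.0977]
250 [0.6037 0.0993 0.1223]
270 [0.6065 0.0994 0.1344]
290 [0.614  0.0998 0.1349]
310 [0.6215 0.1002 0.1357]
```

View pics/s5.png

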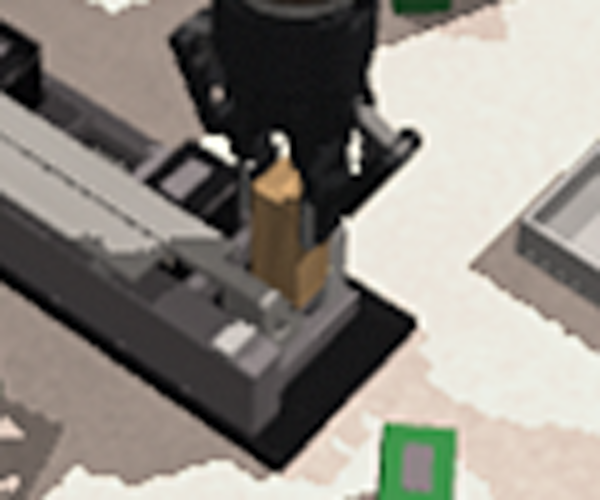

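play_rows([
  [[0.5, 0, 0], 0, 2.6],
  [[1, 0, 0], 0, 2.6],
  [[1.5, 0, 0], 0, 2.6],
  [[2, 0, 0], 0, 2.6],
  [[2, 0, 0], 0, 2.6],
], squeeze=110)

```text
time: 6.22
ee_pos: [0.6208, 0.1005, 0.0881]
tcp_rot: [92.4, 89.9, -174.9]
wrist_force: [-4.5, 0.6, 1.2]
opening: 0.0283
```

play_rows([
  [[0.4, 0, 0], 0, 2.6],
  [[0.8, 0, 0], 0, 2.6],
  [[0.9, 0, 0], 0, 2.6],
  [[0.9, 0, 0], 0, 2.6],
])

```text
time: 6.55
ee_pos: [0.621, 0.1005, 0.0801]
tcp_rot: [89.5, 90.0, -177.9]
wrist_force: [-5.4, -0.3, 5.0]
opening: 0.0284
```

Run:
```python
from h import *
plan(.615,.0993,.1,92.6)
o,C,p,d=snap('wrist'); P=cloud(C,d)
for v in (200,215,230,250,270,290,310): print(v,np.round(P[v,281],4))
cv2.imwrite('pics/w6.png',p)
p,d=bot.camera('scene'); cv2.imwrite('pics/s6.png',cv2.resize(p[200:300,230:350],None,fx=5,fy=5,interpolation=cv2.INTER_CUBIC))
```

```text
t 6.55 pos [0.621  0.1005 0.0801] jaw 92.7 q6 6.5 open 2.84 F [-5.4 -0.3  5. ] -> shift [-1.99  0.61 -0.1 ] turn 0.1
200 [0.5874 0.0985 0.0822]
215 [0.5938 0.0988 0.0817]
230 [0.6002 0.0991 0.0817]
250 [0.6041 0.0993 0.0944]
270 [0.6071 0.0994 0.106 ]
290 [0.6145 0.0998 0.1067]
310 [0.6228 0.1002 0.106 ]
```

View pics/s6.png

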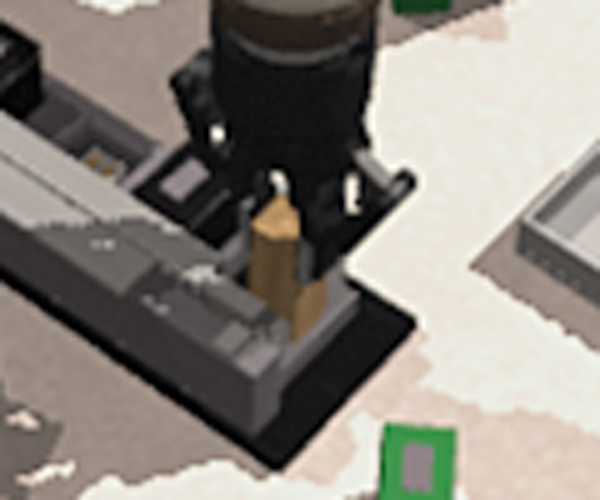

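play_rows([
  [[0.1, 0.1, 0], 0, 2.6],
  [[0.2, 0.15, 0], 0, 2.6],
  [[0.2, 0.15, 0], 0, 2.6],
])

```text
time: 6.9
ee_pos: [0.6208, 0.1006, 0.0801]
tcp_rot: [-87.7, 89.8, 5.0]
wrist_force: [-4.9, -0.7, 13.3]
opening: 0.028
```

play_rows([
  [[0, 0, 0], 0, 5],
  [[0, 0, 0], 0, 5],
  [[0, 0, 0], 0, 5],
  [[0, 0, 0], 0, 5],
  [[-3, 0, 0], 0, 5],
  [[-7, 0, 0], 0, 5],
  [[-10, 0, 0], 0, 5],
  [[-10, 0, 0], 0, 5],
])

```text
time: 7.57
ee_pos: [0.6219, 0.1008, 0.1848]
tcp_rot: [-83.7, 89.5, 8.9]
wrist_force: [0.1, -0.2, 0.4]
opening: 0.0501
```

Run:
```python
from h import *
plan(.615,.0993,.1,92.6)
o,C,p,d=snap('wrist'); P=cloud(C,d); np.save('pics/w7.npy',P)
cv2.imwrite('pics/w7.png',p)
```

```text
t 7.57 pos [0.6219 0.1008 0.1848] jaw 92.7 q6 6.6 open 5.01 F [ 0.1 -0.2  0.4] -> shift [ 8.47  0.78 -0.13] turn 0.1
```

View pics/w7.png

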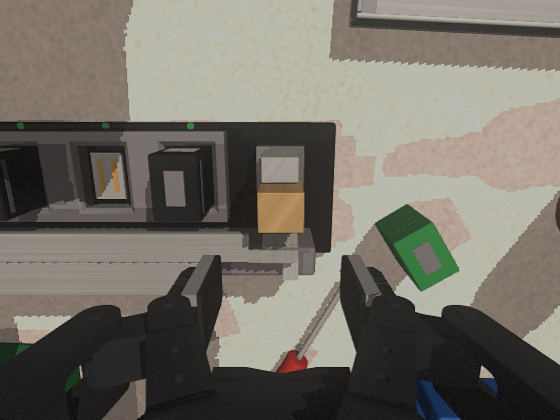

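```bash
cat >> h.py <<'E'
def topface(P,zc,box,tol=.006):
    m=(abs(P[...,2]-zc)<tol)&(P[...,0]>box[0])&(P[...,0]<box[1])&(P[...,1]>box[2])&(P[...,1]<box[3])
    n,l,s,c=cv2.connectedComponentsWithStats(m.astype(np.uint8)); k=1+np.argmax(s[1:,4]); m=l==k
    Q=P[m]; lo,hi=np.percentile(Q[:,:2],[1,99],axis=0); r=cv2.minAreaRect((Q[:,:2]*1000).astype(np.float32))
    print('n',m.sum(),'median z',np.round(np.median(Q[:,2]),4),'bbox',np.round(lo,4),np.round(hi,4),'rect',np.round(r[0],1),np.round(r[1],1),round(r[2],1)); return m,r
E
python3 - <<'E'
from h import *
P=np.load('pics/w7.npy')
topface(P,.072,(.56,.65,-.02,.06))
topface(P,.072,(.56,.65,-.18,-.07))
topface(P,.106,(.56,.65,.06,.15))
topface(P,.0825,(.62,.68,-.15,.05),.004)
o0=np.array([.6127,-.0133]);t=np.radians(2.6);A=np.array([[np.cos(t),-np.sin(t)],[np.sin(t),np.cos(t)]])
for n,v in dict(b0=(0,-.108),b1=(0,-.036),b2=(0,.036),seat=(.0075,.112)).items(): print(n,o0+A@np.array(v))
E
```

```text
n 3450 median z 0.0723 bbox [0.5862 0.0055] [0.6348 0.0414] rect [610.9  23. ] [49.6 36.9] 2.9
n 423 median z 0.0697 bbox [ 0.5998 -0.1064] [ 0.6413 -0.1013] rect [ 619.9 -102.8] [ 6.1 43.3] 85.8
n 1974 median z 0.1064 bbox [0.6025 0.0849] [0.6292 0.1143] rect [616.1  99.6] [27.2 29.9] 2.4
n 8979 median z 0.0822 bbox [ 0.6422 -0.1017] [0.6796 0.0471] rect [663.1 -28.2] [ 38.3 158.1] 2.6
b0 [ 0.6175992  -0.12118882]
b1 [ 0.61433307 -0.04926294]
b2 [0.61106693 0.02266294]
seat [0.61511162 0.09892493]
```

Run:
```python
from h import *
plan(.6109,.0228,.045,92.6)
```

```text
t 7.62 pos [0.6215 0.1007 0.1816] jaw 92.7 q6 6.5 open 5.01 F [-0.2 -0.2 -0.3] -> shift [13.64  1.5  -7.74] turn 0.1
```

play_rows([
  [[0, 1.5, -7.75], 0, 5.2],
  [[2, 1.5, -7.75], 0, 5.2],
  [[2, 1.5, -7.75], 0, 5.2],
  [[5, 1.5, -7.75], 0, 5.2],
  [[5, 1.5, -7.75], 0, 5.2],
])

```text
time: 8.03
ee_pos: [0.6062, 0.0216, 0.1218]
tcp_rot: [89.2, 89.6, -178.3]
wrist_force: [-0.1, 0.7, -1.1]
opening: 0.0521
```

Run:
```python
from h import *
plan(.6109,.0228,.045,92.6)
```

```text
t 8.03 pos [0.6062 0.0216 0.1218] jaw 92.6 q6 -0.5 open 5.21 F [-0.1  0.7 -1.1] -> shift [ 7.68 -0.53  0.09] turn -0.0
```

play_rows([
  [[0, -0.5, 0.1], 0, 5.2],
  [[2, -0.5, 0.1], 0, 5.2],
  [[3, -0.5, 0.1], 0, 5.2],
  [[3, -0.5, 0.1], 0, 5.2],
])

```text
time: 8.37
ee_pos: [0.6127, 0.0241, 0.0957]
tcp_rot: [89.4, 89.8, -177.9]
wrist_force: [-0.5, 0.2, -0.2]
opening: 0.0519
```

Run:
```python
from h import *
plan(.6109,.0228,.045,92.6)
o,C,p,d=snap('wrist'); P=cloud(C,d)
topface(P,.072,(.56,.65,-.02,.06)); cv2.imwrite('pics/w8.png',p)
plan(.6109,.0228,.045,92.6)
```

```text
t 8.37 pos [0.6127 0.0241 0.0957] jaw 92.7 q6 -0.4 open 5.19 F [-0.5  0.2 -0.2] -> shift [ 5.07  0.17 -0.12] turn 0.1
n 6904 median z 0.0722 bbox [0.5859 0.0051] [0.6345 0.0404] rect [610.7  22.8] [49.9 36.1] 2.6
t 8.42 pos [0.613  0.0241 0.097 ] jaw 92.7 q6 -0.4 open 5.19 F [0.1 0.  0.3] -> shift [ 5.21  0.21 -0.12] turn 0.1
```

View pics/w8.png

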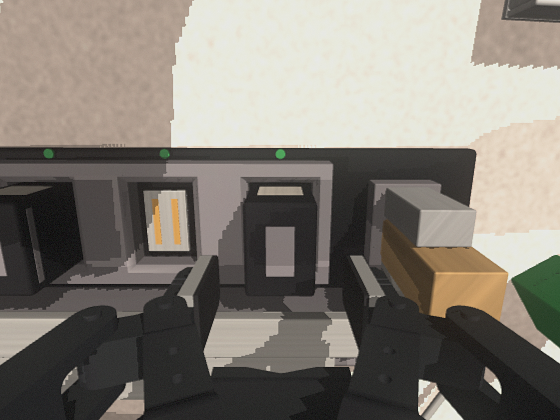

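Run:
```python
from h import *
o,C,p,d=snap('wrist'); P=cloud(C,d)-o['ee_pos']
for u,v in ((355,290),(385,310),(385,360),(385,400),(430,325),(460,315),(480,325),(500,340),(520,360)): print(u,v,np.round(P[v,u],3))
```

```text
355 290 [-0.009  0.025  0.029]
385 310 [-0.015  0.028  0.052]
385 360 [-0.02   0.019  0.081]
385 400 [-0.019  0.017  0.09 ]
430 325 [-0.01   0.042  0.051]
460 315 [-0.016  0.048  0.055]
480 325 [-0.015  0.051  0.059]
500 340 [-0.016  0.052  0.066]
520 360 [-0.015  0.053  0.073]
```

play_rows([
  [[0, 0.2, -0.15], 0, 4.5],
  [[1, 0.2, -0.15], 0, 4.5],
  [[3, 0.2, -0.15], 0, 4.5],
  [[4.8, 0.2, -0.15], 0, 4.5],
  [[4.8, 0.2, -0.15], 0, 4.5],
  [[4.8, 0.2, -0.15], 0, 3],
  [[4.8, 0.2, -0.15], 0, 3],
  [[4.8, 0.2, -0.15], 0, 3],
  [[4.8, 0.2, -0.15], 0, 3],
  [[4.8, 0.2, -0.15], 0, 3],
], squeeze=60)

```text
time: 9.3
ee_pos: [0.612, 0.022, 0.0509]
tcp_rot: [-92.6, 89.9, 0.1]
wrist_force: [-1.1, -0.4, 4.2]
opening: 0.0351
```

Run:
```python
from h import *
plan(.6109,.0228,.15,92.6)
```

```text
t 9.3 pos [0.612  0.022  0.0509] jaw 92.7 q6 -0.6 open 3.51 F [-1.1 -0.4  4.2] -> shift [-9.91  0.09  0.09] turn 0.1
```

play_rows([
  [[-2, 0, 0], 0, 3],
  [[-6, 0, 0], 0, 3],
  [[-10, 0, 0], 0, 3],
  [[-14, 0, 0], 0, 3],
  [[-14, 4, 2], 0, 3],
  [[-14, 8, 6], 0, 3],
  [[-14, 12, 10], 0, 3],
  [[-14, 16, 14], 0, 3],
  [[-14, 18.5, 18], 0, 3],
  [[-14, 18.5, 18], 0, 3],
  [[-14, 18.5, 18], 0, 3],
  [[-14, 18.5, 18], 0, 3],
])

```text
time: 10.3
ee_pos: [0.4167, 0.1952, 0.1904]
tcp_rot: [-49.0, 89.9, 43.9]
wrist_force: [0.9, 0.1, -2.2]
opening: 0.0347
```

Run:
```python
from h import *
plan(.42,.215,.047,92.6)
o,C,p,d=snap('wrist'); P=cloud(C,d); cv2.imwrite('pics/w9.png',p)
topface(P,o['ee_pos'][2]+.021,(.35,.55,.1,.3),.01)
```

```text
t 10.3 pos [0.4167 0.1952 0.1904] jaw 92.9 q6 22.2 open 3.47 F [ 0.9  0.1 -2.2] -> shift [14.34 -0.41  1.94] turn 0.3
n 14203 median z 0.2142 bbox [0.3918 0.1654] [0.4407 0.2229] rect [417.1 194.7] [50.7 62.5] 3.4
```

View pics/w9.png

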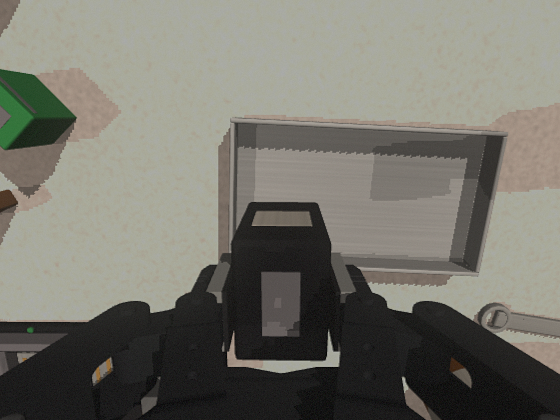

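play_rows([
  [[0, -0.4, 2], 0, 3],
  [[4, -0.4, 2], 0, 3],
  [[8, -0.4, 2], 0, 3],
  [[12, -0.4, 2], 0, 3],
  [[14, -0.4, 2], 0, 3],
  [[14.8, -0.4, 2], 0, 3],
  [[14.8, -0.4, 2], 0, 3],
  [[14.8, -0.4, 2], 0, 4.8],
  [[14.8, -0.4, 2], 0, 4.8],
  [[14.8, -0.4, 2], 0, 4.8],
  [[12, -0.4, 2], 0, 4.8],
  [[8, -0.4, 2], 0, 4.8],
])

```text
time: 11.35
ee_pos: [0.4199, 0.2123, 0.1076]
tcp_rot: [114.8, 89.7, -152.6]
wrist_force: [1.0, 0.2, 0.1]
opening: 0.0476
```

Run:
```python
from h import *
plan(.6176,-.1212,.12,92.6)
o,C,p,d=snap('wrist'); P=cloud(C,d); cv2.imwrite('pics/w10.png',p)
topface(P,.064,(.35,.55,.1,.3),.01)
p,d=bot.camera('top'); cv2.imwrite('pics/t10.png',p)
```

```text
t 11.35 pos [0.4199 0.2123 0.1076] jaw 92.6 q6 24.2 open 4.76 F [1.  0.2 0.1] -> shift [ -1.25 -18.21 -34.23] turn 0.0
n 5719 median z 0.0642 bbox [0.3973 0.1945] [0.4465 0.2297] rect [422.5 212.2] [50.4 36. ] 2.3
```

View pics/t10.png

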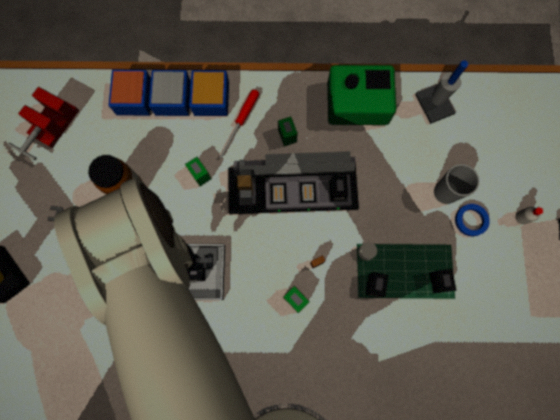

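play_rows([
  [[-4, 0, 0], 0, 4.8],
  [[-8, -1, -2], 0, 4.8],
  [[-8, -18.2, -34.2], 0, 4.8],
  [[-8, -18.2, -34.2], 0, 4.8],
  [[-8, -18.2, -34.2], 0, 4.8],
  [[-8, -18.2, -34.2], 0, 4.8],
  [[-8, -18.2, -34.2], 0, 4.8],
  [[-8, -18.2, -34.2], 0, 4.8],
  [[-8, -18.2, -34.2], 0, 4.8],
  [[-8, -18.2, -34.2], 0, 4.8],
  [[-8, -18.2, -34.2], 0, 4.8],
  [[-8, -18.2, -34.2], 0, 4.8],
])

```text
time: 12.45
ee_pos: [0.6211, -0.1252, 0.1879]
tcp_rot: [160.9, 89.9, -106.6]
wrist_force: [1.0, 0.0, 0.8]
opening: 0.0477
```

play_rows([
  [[0, 0, 0], 0, 4.8],
  [[0, 0, 0], 0, 4.8],
  [[0, 0, 0], 0, 4.8],
])

```text
time: 12.7
ee_pos: [0.6188, -0.119, 0.19]
tcp_rot: [-84.2, 90.0, 8.5]
wrist_force: [0.2, 0.5, 0.1]
opening: 0.048
```

Run:
```python
from h import *
plan(.6176,-.1212,.05,92.6)
o,C,p,d=snap('wrist'); P=cloud(C,d); cv2.imwrite('pics/w11.png',p)
topface(P,.072,(.57,.66,-.16,-.08))
plan(.6176,-.1212,.05,92.6)
```

```text
t 12.7 pos [ 0.6188 -0.119   0.19  ] jaw 92.7 q6 -13.6 open 4.8 F [0.2 0.5 0.1] -> shift [14.    0.14 -0.21] turn 0.1
n 3127 median z 0.0723 bbox [ 0.5925 -0.139 ] [ 0.6415 -0.1034] rect [ 617.2 -121.1] [49.7 36.6] 2.9
t 12.75 pos [ 0.6188 -0.1188  0.1902] jaw 92.7 q6 -13.6 open 4.82 F [-0.2  0.9  0. ] -> shift [14.02  0.14 -0.23] turn 0.1
```

View pics/w11.png

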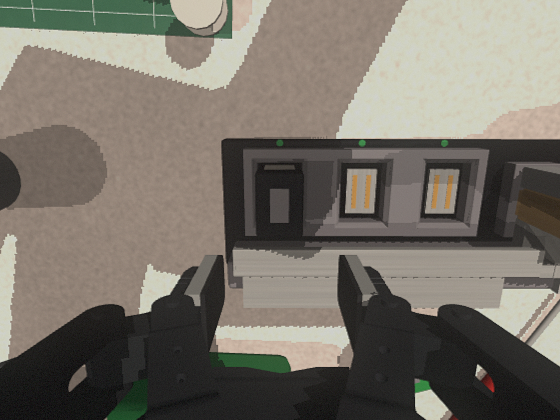

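play_rows([
  [[4, 0.15, -0.2], 0, 4.8],
  [[8, 0.15, -0.2], 0, 4.8],
  [[12, 0.15, -0.2], 0, 4.8],
  [[14.4, 0.15, -0.2], 0, 4.8],
  [[14.4, 0.15, -0.2], 0, 4.8],
  [[14.4, 0.15, -0.2], 0, 4.8],
  [[14.4, 0.15, -0.2], 0, 3],
  [[14.4, 0.15, -0.2], 0, 3],
  [[14.4, 0.15, -0.2], 0, 3],
  [[14.4, 0.15, -0.2], 0, 3],
  [[12, 0.15, -0.2], 0, 3],
  [[8, 0.15, -0.2], 0, 3],
])

```text
time: 13.75
ee_pos: [0.616, -0.1215, 0.107]
tcp_rot: [76.9, 89.7, 169.5]
wrist_force: [0.6, 0.1, -2.6]
opening: 0.035
```

Run:
```python
from h import *
plan(.422,.320,.19,92.6)
```

```text
t 13.75 pos [ 0.616  -0.1215  0.107 ] jaw 92.7 q6 -13.8 open 3.5 F [ 0.6  0.1 -2.6] -> shift [-8.15 17.37 45.01] turn 0.1
```

play_rows([
  [[-4, 0, 0], 0, 3],
  [[-8.5, 2, 2], 0, 3],
  [[-8.5, 17.4, 45], 0, 3],
  [[-8.5, 17.4, 45], 0, 3],
  [[-8.5, 17.4, 45], 0, 3],
  [[-8.5, 17.4, 45], 0, 3],
  [[-8.5, 17.4, 45], 0, 3],
  [[-8.5, 17.4, 45], 0, 3],
  [[-8.5, 17.4, 45], 0, 3],
  [[-8.5, 17.4, 45], 0, 3],
  [[-8.5, 17.4, 45], 0, 3],
  [[-8.5, 17.4, 45], 0, 3],
])

```text
time: 14.75
ee_pos: [0.4397, 0.2791, 0.195]
tcp_rot: [-67.1, 89.9, 25.5]
wrist_force: [0.9, -0.2, -2.4]
opening: 0.0348
```

play_rows([
  [[0, 0, 0], 0, 3],
  [[0, 0, 0], 0, 3],
  [[0, 0, 0], 0, 3],
  [[0, 0, 0], 0, 3],
])

```text
time: 15.08
ee_pos: [0.4411, 0.2766, 0.1941]
tcp_rot: [-89.2, 90.0, 3.4]
wrist_force: [0.5, 0.2, -2.7]
opening: 0.0347
```

Run:
```python
from h import *
o,C,p,d=snap('wrist'); P=cloud(C,d); cv2.imwrite('pics/w12.png',p)
plan(.422,.320,.042,92.6)
x,y,z=o['ee_pos'];topface(P,z+.024,(x-.05,x+.05,y-.04,y+.04),.008)
```

```text
t 15.13 pos [0.4412 0.2764 0.194 ] jaw 92.6 q6 29.5 open 3.47 F [ 0.7 -0.1 -1.6] -> shift [15.2   1.73  4.44] turn -0.0
n 13765 median z 0.218 bbox [0.4147 0.2474] [0.4635 0.3038] rect [439.9 275.9] [50.7 62.2] 3.2
```

View pics/w12.png

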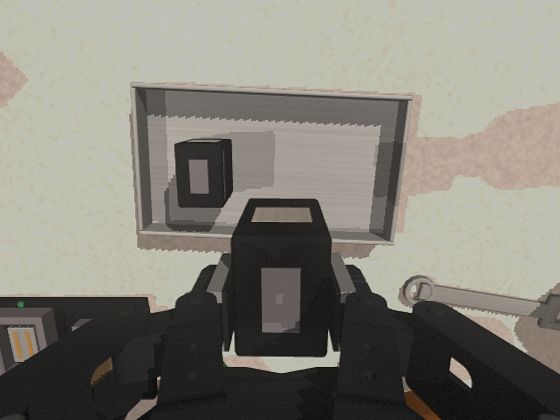

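play_rows([
  [[0, 1.7, 4.3], 0, 3],
  [[4, 1.7, 4.3], 0, 3],
  [[8, 1.7, 4.3], 0, 3],
  [[12, 1.7, 4.3], 0, 3],
  [[14, 1.7, 4.3], 0, 3],
  [[15.2, 1.7, 4.3], 0, 3],
  [[15.2, 1.7, 4.3], 0, 3],
  [[15.2, 1.7, 4.3], 0, 4.8],
  [[15.2, 1.7, 4.3], 0, 4.8],
  [[15.2, 1.7, 4.3], 0, 4.8],
  [[12, 1.7, 4.3], 0, 4.8],
  [[8, 1.7, 4.3], 0, 4.8],
])

```text
time: 16.13
ee_pos: [0.4204, 0.3183, 0.1121]
tcp_rot: [125.0, 89.7, -142.4]
wrist_force: [1.2, 1.2, 0.3]
opening: 0.0481
```

Run:
```python
from h import *
o,C,p,d=snap('wrist'); P=cloud(C,d); cv2.imwrite('pics/w13.png',p)
plan(.40,-.17,.22,92.6)
topface(P,.064,(.35,.5,.28,.36),.008)
topface(P,.064,(.35,.5,.18,.25),.008)
p,d=bot.camera('top'); cv2.imwrite('pics/t13.png',p)
```

```text
t 16.18 pos [0.4234 0.3206 0.1226] jaw 92.6 q6 34.5 open 4.78 F [-0.4  0.3  6.9] -> shift [ -9.98   4.53 -48.85] turn 0.0
n 5438 median z 0.0642 bbox [0.3954 0.3003] [0.4443 0.3356] rect [420.3 318. ] [50.1 36.1] 2.3
n 5936 median z 0.0642 bbox [0.3976 0.1952] [0.4463 0.231 ] rect [422.7 212.7] [50.5 37.1] 2.5
```

View pics/w13.png

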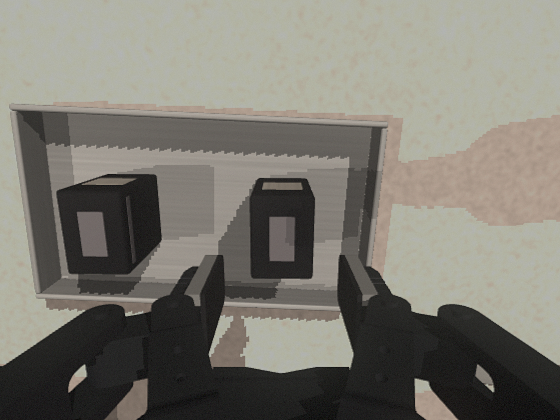

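View pics/t13.png

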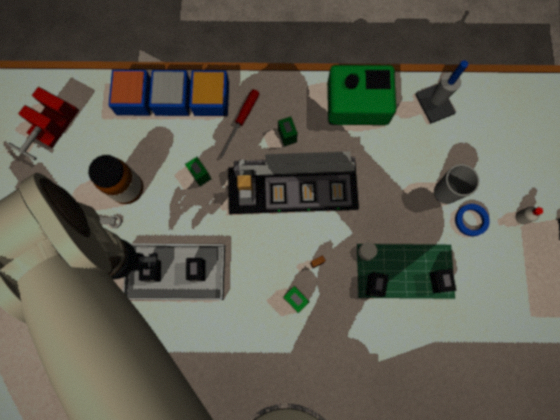

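play_rows([
  [[-4, 0, -1], 0, 4.8],
  [[-13, 9, -58.7], 0, 4.8],
  [[-13, 9, -58.7], 0, 4.8],
  [[-13, 9, -58.7], 0, 4.8],
  [[-13, 9, -58.7], 0, 4.8],
  [[-13, 9, -58.7], 0, 4.8],
  [[-13, 9, -58.7], 0, 4.8],
  [[-13, 9, -58.7], 0, 4.8],
  [[-13, 9, -58.7], 0, 4.8],
  [[-13, 9, -58.7], 0, 4.8],
  [[-13, 9, -58.7], 0, 4.8],
  [[-13, 9, -58.7], 0, 4.8],
])

```text
time: 17.23
ee_pos: [0.3725, -0.1429, 0.2246]
tcp_rot: [-112.9, 89.9, -20.3]
wrist_force: [0.6, 0.0, 0.3]
opening: 0.0479
```

Run:
```python
from h import *
plan(.36,-.27,.25,92.6)
```

```text
t 17.23 pos [ 0.3725 -0.1429  0.2246] jaw 92.6 q6 -23.6 open 4.79 F [0.6 0.  0.3] -> shift [ -2.54   1.83 -12.64] turn 0.0
```

play_rows([
  [[-2.5, 1.8, -12], 0, 6],
  [[-2.5, 1.8, -12], 0, 6],
  [[-2.5, 1.8, -12], 0, 6],
  [[-2.5, 1.8, -12], 0, 6],
  [[-2.5, 1.8, -12], 0, 6],
  [[-2.5, 1.8, -12], 0, 6],
])

```text
time: 17.73
ee_pos: [0.3605, -0.2615, 0.2485]
tcp_rot: [-40.0, 90.0, 52.6]
wrist_force: [0.6, 0.8, 0.1]
opening: 0.0602
```

Run:
```python
from h import *
o,C,p,d=snap('wrist'); P=cloud(C,d); cv2.imwrite('pics/w14.png',p)
plan(.36,-.27,.25,92.6)
topface(P,.061,(.33,.5,-.27,-.15),.008)
topface(P,.061,(.33,.5,-.44,-.29),.008)
```

```text
t 17.78 pos [ 0.3607 -0.2608  0.2485] jaw 92.7 q6 -38.6 open 6.03 F [ 0.4  0.  -0.6] -> shift [-0.15  0.12 -0.91] turn 0.1
n 1930 median z 0.0602 bbox [ 0.3647 -0.2268] [ 0.4156 -0.1871] rect [ 391.  -206.6] [36.7 50.3] 79.6
n 1948 median z 0.0602 bbox [ 0.3749 -0.3775] [ 0.4248 -0.3394] rect [ 400.5 -359.2] [50.2 36.8] 7.7
```

View pics/w14.png

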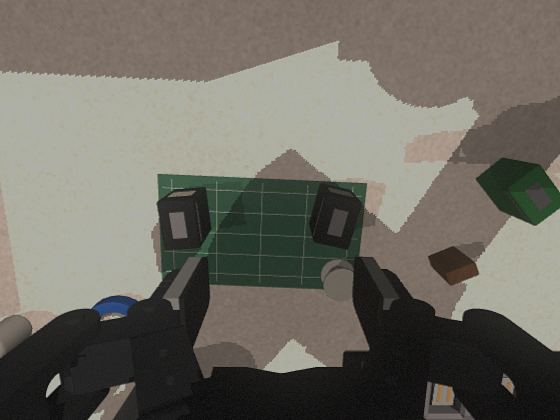

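Run:
```python
from h import *
plan(.391,-.2066,.11,79.6)
```

```text
t 17.78 pos [ 0.3607 -0.2608  0.2485] jaw 92.7 q6 -38.6 open 6.03 F [ 0.4  0.  -0.6] -> shift [13.85 -3.27  5.27] turn 13.1
```

play_rows([
  [[3, -3.3, 5], 13, 5],
  [[7, -3.3, 5], 13, 5],
  [[11, -3.3, 5], 13, 5],
  [[13.8, -3.3, 5], 13, 5],
  [[13.8, -3.3, 5], 13, 5],
  [[13.8, -3.3, 5], 13, 5],
])

```text
time: 18.28
ee_pos: [0.3904, -0.2081, 0.1096]
tcp_rot: [71.7, 89.8, 151.5]
wrist_force: [0.2, 0.1, 1.2]
opening: 0.0498
```

Run:
```python
from h import *
o,C,p,d=snap('wrist'); P=cloud(C,d); cv2.imwrite('pics/w15.png',p)
m,r=topface(P,.061,(.33,.5,-.27,-.15),.008)
plan(r[0][0]/1000,r[0][1]/1000,.036,79.6)
```

```text
n 5355 median z 0.0603 bbox [ 0.3649 -0.2258] [ 0.4154 -0.1866] rect [ 390.8 -206.4] [36.2 49.9] 79.5
t 18.33 pos [ 0.3917 -0.2093  0.1121] jaw 79.8 q6 -17.9 open 4.98 F [-0.5 -0.8  1.7] -> shift [7.61 0.14 0.27] turn 0.2
```

View pics/w15.png

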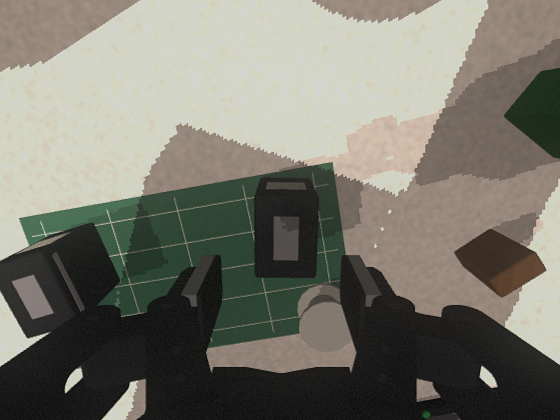

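play_rows([
  [[2, 0.1, 0.25], 0, 5],
  [[5, 0.1, 0.25], 0, 5],
  [[7.6, 0.1, 0.25], 0, 5],
  [[7.6, 0.1, 0.25], 0, 5],
  [[7.6, 0.1, 0.25], 0, 3],
  [[7.6, 0.1, 0.25], 0, 3],
  [[7.6, 0.1, 0.25], 0, 3],
  [[7.6, 0.1, 0.25], 0, 3],
  [[7.6, 0.1, 0.25], 0, 3],
  [[4, 0.1, 0.25], 0, 3],
  [[0, 0.1, 0.25], 0, 3],
  [[-4, 0.1, 0.25], 0, 3],
])

```text
time: 19.33
ee_pos: [0.3904, -0.2072, 0.153]
tcp_rot: [-132.7, 90.0, -53.0]
wrist_force: [0.9, -0.3, -1.9]
opening: 0.0349
```

Run:
```python
from h import *
plan(.6176,-.1212,.15,92.6)
plan(.6143,-.0493,.15,92.6)
```

```text
t 19.33 pos [ 0.3904 -0.2072  0.153 ] jaw 79.7 q6 -17.6 open 3.49 F [ 0.9 -0.3 -1.9] -> shift [  0.3  -20.81  12.54] turn -12.9
t 19.33 pos [ 0.3904 -0.2072  0.153 ] jaw 79.7 q6 -17.6 open 3.49 F [ 0.9 -0.3 -1.9] -> shift [  0.3  -19.19  19.55] turn -12.9
```

play_rows([
  [[0, -19.2, 19.5], -13, 3],
  [[0, -19.2, 19.5], -13, 3],
  [[0, -19.2, 19.5], -13, 3],
  [[0, -19.2, 19.5], -13, 3],
  [[0, -19.2, 19.5], -13, 3],
  [[0, -19.2, 19.5], -13, 3],
  [[0, -19.2, 19.5], -13, 3],
  [[0, -19.2, 19.5], -13, 3],
  [[0, -19.2, 19.5], -13, 3],
  [[0, -19.2, 19.5], -13, 3],
  [[0, -19.2, 19.5], -13, 3],
])

```text
time: 20.25
ee_pos: [0.6142, -0.0507, 0.1513]
tcp_rot: [-114.0, 90.0, -21.4]
wrist_force: [-0.5, 0.4, -1.3]
opening: 0.0349
```

Run:
```python
from h import *
o,C,p,d=snap('wrist'); P=cloud(C,d); cv2.imwrite('pics/w16.png',p)
x,y,z=o['ee_pos'];m,r=topface(P,z+.024,(x-.05,x+.05,y-.02,y+.02),.006)
plan(.6143,-.0493,.1,92.6)
for v in range(215,330,10): print(v,np.round(P[v,281],4))
```

```text
n 12356 median z 0.1744 bbox [ 0.5879 -0.0692] [ 0.6366 -0.0332] rect [612.8 -50.1] [50.7 40. ] 3.0
t 20.3 pos [ 0.6141 -0.0508  0.1513] jaw 92.6 q6 -7.3 open 3.5 F [ 1.2 -0.2 -1.6] -> shift [ 5.13 -0.02  0.15] turn -0.0
215 [ 0.5879 -0.0523  0.1494]
225 [ 0.5883 -0.0523  0.1622]
235 [ 0.5889 -0.0523  0.1725]
245 [ 0.5918 -0.0522  0.1748]
255 [ 0.5953 -0.052   0.1754]
265 [ 0.5996 -0.0518  0.1743]
275 [ 0.6034 -0.0516  0.1746]
285 [ 0.6071 -0.0514  0.175 ]
295 [ 0.6111 -0.0512  0.175 ]
305 [ 0.6154 -0.051   0.1745]
315 [ 0.6196 -0.0508  0.1744]
325 [ 0.6238 -0.0506  0.1746]
```

View pics/w16.png

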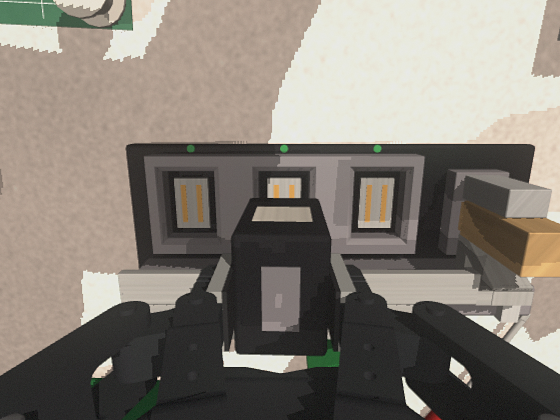

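play_rows([
  [[2, -0.12, 0.16], 0, 3],
  [[5, -0.12, 0.16], 0, 3],
  [[7.5, -0.12, 0.16], 0, 3],
  [[8.5, -0.12, 0.16], 0, 3],
  [[9, -0.12, 0.16], 0, 3],
  [[9.3, -0.12, 0.16], 0, 3],
  [[9.3, -0.12, 0.16], 0, 3],
])

```text
time: 20.88
ee_pos: [0.616, -0.0486, 0.0585]
tcp_rot: [-99.4, 89.9, -6.8]
wrist_force: [0.2, 0.4, -0.5]
opening: 0.0349
```

Run:
```python
from h import *
plan(.6143,-.0493,.05,92.6)
```

```text
t 20.88 pos [ 0.616  -0.0486  0.0585] jaw 92.6 q6 -7.1 open 3.49 F [ 0.2  0.4 -0.5] -> shift [ 0.85  0.17 -0.06] turn 0.0
```

play_rows([
  [[0.3, 0, 0], 0, 3],
  [[0.6, 0, 0], 0, 3],
  [[0.9, 0, 0], 0, 3],
  [[1.15, 0, 0], 0, 3],
  [[1.25, 0, 0], 0, 3],
  [[1.25, 0, 0], 0, 3],
  [[1.25, 0, 0], 0, 3],
], squeeze=90)

```text
time: 21.47
ee_pos: [0.6168, -0.0484, 0.0495]
tcp_rot: [-101.2, 89.7, -8.5]
wrist_force: [-10.3, 0.4, 23.9]
opening: 0.0346
```

Run:
```python
from h import *
plan(.6143,-.0493,.05,92.6)
o,C,p,d=snap('wrist'); P=cloud(C,d)
x,y,z=o['ee_pos'];m,r=topface(P,.072,(x-.05,x+.05,y-.02,y+.02),.008)
```

```text
t 21.47 pos [ 0.6168 -0.0484  0.0495] jaw 92.7 q6 -7.1 open 3.46 F [-10.3   0.4  23.9] -> shift [-0.05  0.26 -0.08] turn 0.1
n 12584 median z 0.0726 bbox [ 0.5903 -0.067 ] [ 0.6393 -0.0307] rect [615.5 -48.1] [50.9 40. ] 1.7
```

play_rows([
  [[-0.1, 0.2, 0], 0, 3],
  [[-0.1, 0.2, 0], 0, 4.8],
  [[-0.1, 0.2, 0], 0, 4.8],
  [[-0.1, 0.2, 0], 0, 4.8],
  [[-3, 0.2, 0], 0, 4.8],
  [[-7, 0.2, 0], 0, 4.8],
  [[-11, 0.2, 0], 0, 4.8],
  [[-13, 0.2, 0], 0, 4.8],
  [[-13, 0.2, 0], 0, 4.8],
], squeeze=60)

```text
time: 22.27
ee_pos: [0.6156, -0.0485, 0.1807]
tcp_rot: [-96.9, 89.6, -4.3]
wrist_force: [0.2, 0.1, 0.6]
opening: 0.0483
```

Run:
```python
from h import *
o,C,p,d=snap('wrist'); P=cloud(C,d); cv2.imwrite('pics/w17.png',p)
m,r=topface(P,.072,(.57,.66,-.085,-.015),.008)
plan(.4005,-.3592,.15,97.7)
p,d=bot.camera('top'); cv2.imwrite('pics/t17.png',p)
```

```text
n 3365 median z 0.0726 bbox [ 0.5894 -0.0657] [ 0.6387 -0.0302] rect [614.6 -48. ] [50.7 36.3] 2.6
t 22.32 pos [ 0.615  -0.0485  0.1777] jaw 92.7 q6 -7.2 open 4.82 F [ 0.9 -0.6 -0.3] -> shift [  2.69  22.89 -30.04] turn -5.0
```

View pics/w17.png

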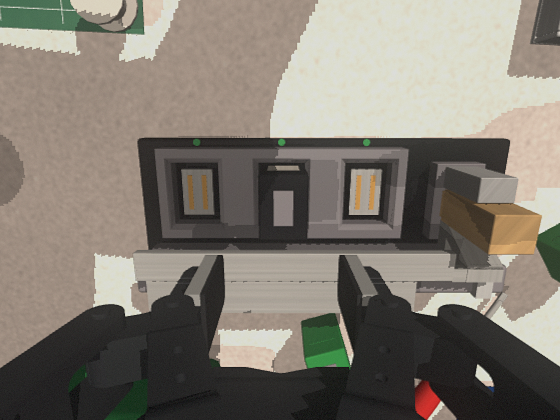

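View pics/t17.png

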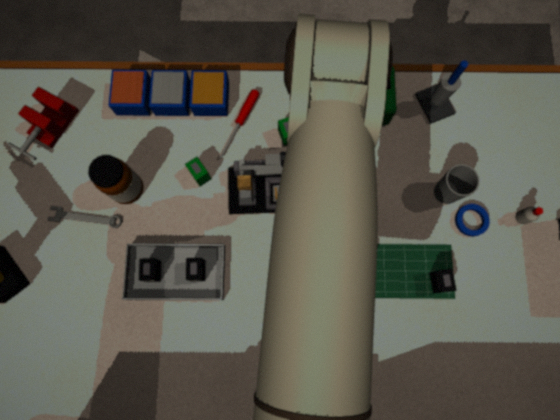

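play_rows([
  [[0, 22.9, -30], -5, 5],
  [[0, 22.9, -30], -5, 5],
  [[0, 22.9, -30], -5, 5],
  [[0, 22.9, -30], -5, 5],
  [[0, 22.9, -30], -5, 5],
  [[0, 22.9, -30], -5, 5],
  [[2, 22.9, -30], -5, 5],
  [[4, 22.9, -30], -5, 5],
  [[6, 22.9, -30], -5, 5],
  [[6, 22.9, -30], -5, 5],
  [[6, 22.9, -30], -5, 5],
  [[6, 22.9, -30], -5, 5],
])

```text
time: 23.37
ee_pos: [0.3976, -0.3584, 0.1129]
tcp_rot: [37.8, 89.8, 135.3]
wrist_force: [0.3, 0.3, -0.1]
opening: 0.0504
```

Run:
```python
from h import *
o,C,p,d=snap('wrist'); P=cloud(C,d); cv2.imwrite('pics/w18.png',p)
m,r=topface(P,.061,(.33,.5,-.44,-.29),.008)
plan(r[0][0]/1000,r[0][1]/1000,.036,97.7)
```

```text
n 5156 median z 0.0602 bbox [ 0.3747 -0.3781] [ 0.4245 -0.3408] rect [ 400.4 -359.3] [50.2 36.1] 7.2
t 23.42 pos [ 0.3987 -0.3582  0.1141] jaw 97.6 q6 -49.6 open 5.01 F [ 0.3 -0.2  0.3] -> shift [ 7.81 -0.16 -0.15] turn -0.1
```

View pics/w18.png

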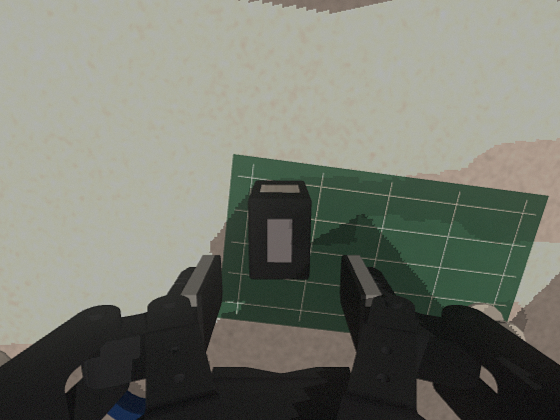

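play_rows([
  [[2, -0.15, -0.15], 0, 5],
  [[5, -0.15, -0.15], 0, 5],
  [[7.8, -0.15, -0.15], 0, 5],
  [[7.8, -0.15, -0.15], 0, 5],
  [[7.8, -0.15, -0.15], 0, 3],
  [[7.8, -0.15, -0.15], 0, 3],
  [[7.8, -0.15, -0.15], 0, 3],
  [[7.8, -0.15, -0.15], 0, 3],
  [[7.8, -0.15, -0.15], 0, 3],
  [[4, -0.15, -0.15], 0, 3],
  [[0, -0.15, -0.15], 0, 3],
  [[-5, -0.15, -0.15], 0, 3],
])

```text
time: 24.42
ee_pos: [0.4, -0.3595, 0.1579]
tcp_rot: [40.1, 89.9, 137.7]
wrist_force: [2.1, -1.4, -0.9]
opening: 0.0349
```

Run:
```python
from h import *
plan(.6174,-.1210,.16,92.6)
```

```text
t 24.42 pos [ 0.4    -0.3595  0.1579] jaw 97.6 q6 -49.6 open 3.49 F [ 2.1 -1.4 -0.9] -> shift [ -0.21 -24.72  20.74] turn 5.0
```

play_rows([
  [[0, -24.7, 20.7], 5, 3],
  [[0, -24.7, 20.7], 5, 3],
  [[0, -24.7, 20.7], 5, 3],
  [[0, -24.7, 20.7], 5, 3],
  [[0, -24.7, 20.7], 5, 3],
  [[0, -24.7, 20.7], 5, 3],
  [[0, -24.7, 20.7], 5, 3],
  [[0, -24.7, 20.7], 5, 3],
  [[0, -24.7, 20.7], 5, 3],
  [[0, -24.7, 20.7], 5, 3],
  [[0, -24.7, 20.7], 5, 3],
  [[0, -24.7, 20.7], 5, 3],
])

```text
time: 25.42
ee_pos: [0.6173, -0.1228, 0.157]
tcp_rot: [-149.4, 90.0, -56.8]
wrist_force: [-0.9, -0.1, -1.7]
opening: 0.0346
```

Run:
```python
from h import *
o,C,p,d=snap('wrist'); P=cloud(C,d); cv2.imwrite('pics/w19.png',p)
x,y,z=o['ee_pos'];m,r=topface(P,z+.024,(x-.05,x+.05,y-.02,y+.02),.006)
plan(.6176,-.1212,.1,92.6)
for v in range(215,250,10): print(v,np.round(P[v,281],4))
```

```text
n 12216 median z 0.1795 bbox [ 0.5917 -0.1413] [ 0.6404 -0.1053] rect [ 616.6 -122.3] [50.6 40. ] 2.0
t 25.47 pos [ 0.6173 -0.123   0.1571] jaw 92.6 q6 -13.8 open 3.5 F [ 0.   0.1 -2.5] -> shift [ 5.71 -0.04  0.18] turn -0.0
215 [ 0.5918 -0.1244  0.1526]
225 [ 0.5918 -0.1244  0.167 ]
235 [ 0.5925 -0.1244  0.1768]
245 [ 0.5951 -0.1242  0.1801]
```

View pics/w19.png

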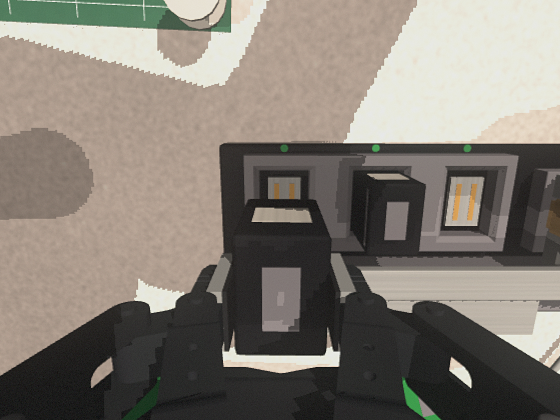

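play_rows([
  [[2, 0, 0.17], 0, 3],
  [[5, 0, 0.17], 0, 3],
  [[7.5, 0, 0.17], 0, 3],
  [[8.7, 0, 0.17], 0, 3],
  [[9.3, 0, 0.17], 0, 3],
  [[9.6, 0, 0.17], 0, 3],
  [[9.6, 0, 0.17], 0, 3],
])

```text
time: 26.05
ee_pos: [0.6195, -0.1207, 0.0647]
tcp_rot: [-92.1, 89.6, 0.6]
wrist_force: [1.4, 3.6, 12.2]
opening: 0.0345
```

Run:
```python
from h import *
plan(.6176,-.1212,.0495,92.6)
```

```text
t 26.05 pos [ 0.6195 -0.1207  0.0647] jaw 92.6 q6 -13.7 open 3.45 F [ 1.4  3.6 12.2] -> shift [ 1.52  0.2  -0.04] turn 0.0
```

play_rows([
  [[-0.8, 0, 0], 0, 3],
  [[-0.8, 0, 0], 0, 3],
  [[-0.8, 0, 0], 0, 3],
  [[-0.8, 0, 0], 0, 3],
])

```text
time: 26.38
ee_pos: [0.6175, -0.1206, 0.0686]
tcp_rot: [95.2, 90.0, -172.2]
wrist_force: [0.0, -0.5, -2.1]
opening: 0.035
```

Run:
```python
from h import *
o,C,p,d=snap('wrist'); P=cloud(C,d); cv2.imwrite('pics/w20.png',p)
x,y,z=o['ee_pos'];m,r=topface(P,z+.024,(x-.05,x+.05,y-.02,y+.02),.008)
plan(.6176,-.1212,.0495,92.6)
for v in range(195,260,10): print(v,np.round(P[v,281],4))
for v in (240,290,320):print(v,[np.round(P[v,u],4) for u in (237,245,255,300,318,325)])
print(o['torque'])
```

```text
n 12489 median z 0.092 bbox [ 0.5917 -0.1392] [ 0.6408 -0.1027] rect [ 616.8 -119.9] [50.9 40. ] 3.3
t 26.43 pos [ 0.6174 -0.1205  0.0682] jaw 92.6 q6 -13.7 open 3.5 F [-0.3 -0.1 -2.5] -> shift [ 1.87 -0.01 -0.07] turn 0.0
195 [ 0.5886 -0.1224  0.0397]
205 [ 0.5892 -0.1223  0.0576]
215 [ 0.5907 -0.1223  0.0689]
225 [ 0.5916 -0.1222  0.0798]
235 [ 0.5923 -0.1222  0.0898]
245 [ 0.5951 -0.1221  0.0923]
255 [ 0.5982 -0.1219  0.0938]
240 [array([ 0.5939, -0.1375,  0.0924]), array([ 0.5938, -0.1347,  0.0925]), array([ 0.5933, -0.1312,  0.0935]), array([ 0.5928, -0.1155,  0.0926]), array([ 0.5924, -0.1093,  0.093 ]), array([ 0.5921, -0.1069,  0.0934])]
290 [array([ 0.6132, -0.1372,  0.0924]), array([ 0.6137, -0.1344,  0.0912]), array([ 0.6131, -0.1307,  0.092 ]), array([ 0.6121, -0.1143,  0.0923]), array([ 0.6119, -0.1078,  0.0922]), array([ 0.6118, -0.1052,  0.0921])]
320 [array([ 0.6262, -0.1372,  0.0912]), array([ 0.6262, -0.1342,  0.091 ]), array([ 0.6258, -0.1304,  0.0913]), array([ 0.6251, -0.1135,  0.0912]), array([ 0.6245, -0.1068,  0.0917]), array([ 0.6249, -0.104 ,  0.0908])]
[-0.00515253 -0.05317668  0.05055088]
```

View pics/w20.png

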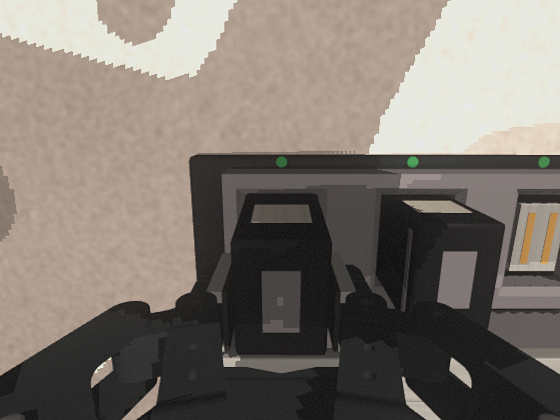

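play_rows([
  [[0, -0.35, -0.05], 0, 3],
  [[0.3, -0.35, -0.05], 0, 3],
  [[0.6, -0.35, -0.05], 0, 3],
  [[0.6, -0.35, -0.05], 0, 3],
])

```text
time: 26.77
ee_pos: [0.6208, -0.1204, 0.0614]
tcp_rot: [77.1, 89.9, 169.8]
wrist_force: [-0.3, -0.2, -1.8]
opening: 0.0351
```

Run:
```python
from h import *
o,C,p,d=snap('wrist'); P=cloud(C,d)
plan(.6176,-.1212,.0495,92.6)
for v in range(195,260,10): print(v,np.round(P[v,281],4))
```

```text
t 26.82 pos [ 0.6209 -0.1205  0.0618] jaw 92.7 q6 -13.6 open 3.46 F [ 0.   0.5 -1.5] -> shift [ 1.23  0.33 -0.06] turn 0.1
195 [ 0.592  -0.1222  0.0319]
205 [ 0.593  -0.1222  0.0486]
215 [ 0.594  -0.1221  0.0615]
225 [ 0.5951 -0.1221  0.0719]
235 [ 0.5954 -0.1221  0.0832]
245 [ 0.598  -0.122   0.0864]
255 [ 0.6019 -0.1218  0.0859]
```

play_rows([
  [[0.2, 0, 0], 0, 3],
  [[0.4, 0, 0], 0, 3],
  [[0.4, 0, 0], 0, 3],
])

```text
time: 27.07
ee_pos: [0.6213, -0.1205, 0.0584]
tcp_rot: [-90.3, 90.0, 2.3]
wrist_force: [-0.4, -0.5, -1.7]
opening: 0.0346
```

Run:
```python
from h import *
o,C,p,d=snap('wrist'); P=cloud(C,d)
plan(.6176,-.1212,.0495,92.6)
for v in range(195,260,10): print(v,np.round(P[v,281],4))
```

```text
t 27.12 pos [ 0.6212 -0.1205  0.0585] jaw 92.7 q6 -13.6 open 3.5 F [-0.2 -0.1 -1.6] -> shift [ 0.9   0.37 -0.05] turn 0.1
195 [ 0.5923 -0.1223  0.0301]
205 [ 0.5934 -0.1223  0.0457]
215 [ 0.5946 -0.1222  0.0581]
225 [ 0.5953 -0.1222  0.0698]
235 [ 0.5959 -0.1222  0.0798]
245 [ 0.5987 -0.1221  0.0824]
255 [ 0.6025 -0.1219  0.0822]
```

play_rows([
  [[0, 0, 0], 0, 4.5],
  [[0, 0, 0], 0, 4.5],
  [[0, 0, 0], 0, 4.5],
  [[0, 0.3, 0], 0, 4.5],
  [[0, 0.35, -0.05], 0, 4.5],
  [[0, 0.35, -0.05], 0, 4.5],
  [[0, 0.35, -0.05], 0, 4.5],
])

```text
time: 27.7
ee_pos: [0.6178, -0.1213, 0.0588]
tcp_rot: [-101.7, 90.0, -9.1]
wrist_force: [0.1, 0.3, -0.5]
opening: 0.0451
```

Run:
```python
from h import *
o,C,p,d=snap('wrist'); P=cloud(C,d); cv2.imwrite('pics/w21.png',p)
plan(.6176,-.1212,.0495,92.6)
topface(P,.08,(.57,.67,-.16,-.08),.008)
for v in range(195,260,10): print(v,np.round(P[v,281],4))
```

```text
t 27.75 pos [ 0.6178 -0.1212  0.0587] jaw 92.7 q6 -13.8 open 4.47 F [ 0.9 -0.4  0.3] -> shift [0.92 0.02 0.01] turn 0.1
n 11845 median z 0.0799 bbox [ 0.5919 -0.1388] [ 0.6408 -0.1036] rect [ 617.  -121.1] [50.9 36.2] 2.4
195 [ 0.5891 -0.1231  0.029 ]
205 [ 0.5922 -0.1229  0.0368]
215 [ 0.592  -0.1229  0.0554]
225 [ 0.5923 -0.1229  0.0686]
235 [ 0.5926 -0.1229  0.0796]
245 [ 0.5967 -0.1227  0.0788]
255 [ 0.5998 -0.1226  0.0809]
```

View pics/w21.png

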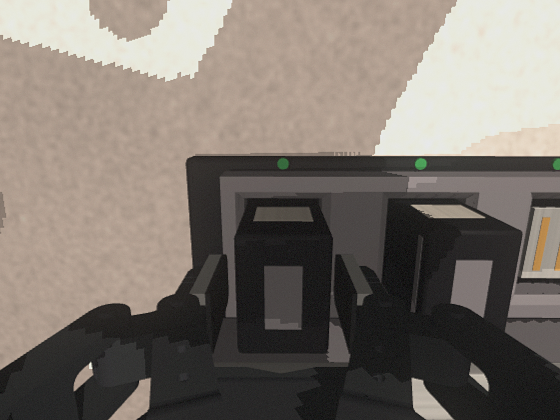

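play_rows([
  [[0.4, 0, 0], 0, 4.5],
  [[0.4, 0, 0], 0, 3],
  [[0.4, 0, 0], 0, 3],
  [[0.4, 0, 0], 0, 3],
  [[0.4, 0, 0], 0, 3],
  [[0.7, 0, 0], 0, 3],
  [[1, 0, 0], 0, 3],
  [[1.3, 0, 0], 0, 3],
  [[1.4, 0, 0], 0, 3],
  [[1.4, 0, 0], 0, 3],
], squeeze=90)

```text
time: 28.58
ee_pos: [0.618, -0.1212, 0.0465]
tcp_rot: [-102.2, 89.9, -9.5]
wrist_force: [-7.0, 2.8, 15.2]
opening: 0.0343
```

Run:
```python
from h import *
o,C,p,d=snap('wrist'); P=cloud(C,d)
plan(.6176,-.1212,.0495,92.6)
topface(P,.074,(.57,.67,-.14,-.105),.008)
```

```text
t 28.63 pos [ 0.618  -0.1212  0.0465] jaw 92.7 q6 -13.8 open 3.48 F [-6.9  2.6 14.5] -> shift [-0.3   0.04 -0.  ] turn 0.1
n 12382 median z 0.0724 bbox [ 0.5921 -0.1394] [ 0.641  -0.1053] rect [ 617.3 -122.3] [51.3 35.1] 0.9
```

Home. Release and rise.

play_rows([
  [[-0.1, 0.1, 0], 0, 3],
  [[-0.1, 0.1, 0], 0, 4.8],
  [[-0.1, 0.1, 0], 0, 4.8],
  [[-0.1, 0.1, 0], 0, 4.8],
  [[-3, 0.1, 0], 0, 4.8],
  [[-7, 0.1, 0], 0, 4.8],
  [[-11, 0.1, 0], 0, 4.8],
  [[-14, 0.1, 0], 0, 4.8],
  [[-14, 0.1, 0], 0, 4.8],
], squeeze=80)

```text
time: 29.38
ee_pos: [0.6188, -0.1217, 0.1919]
tcp_rot: [-104.1, 89.5, -11.5]
wrist_force: [1.3, -1.1, 1.0]
opening: 0.0483
```

Run:
```python
from h import *
o,C,p,d=snap('wrist'); P=cloud(C,d); cv2.imwrite('pics/w22.png',p)
topface(P,.072,(.57,.66,-.085,-.015),.008)
topface(P,.072,(.57,.66,-.155,-.085),.008)
plan(.6161,.0996,.19,92.6)
p,d=bot.camera('top'); cv2.imwrite('pics/t22.png',p)
p,d=bot.camera('scene'); cv2.imwrite('pics/s22.png',p)
```

```text
n 3263 median z 0.0726 bbox [ 0.5893 -0.0666] [ 0.6386 -0.0307] rect [614.3 -48.1] [50.  36.7] 2.4
n 3088 median z 0.0727 bbox [ 0.5918 -0.1393] [ 0.6405 -0.1038] rect [ 616.4 -121.5] [49.5 36.4] 3.5
t 29.43 pos [ 0.6183 -0.1216  0.1885] jaw 92.7 q6 -13.8 open 4.82 F [ 0.7  0.4 -0.2] -> shift [-0.18 -0.8  22.11] turn 0.1
```

View pics/w22.png

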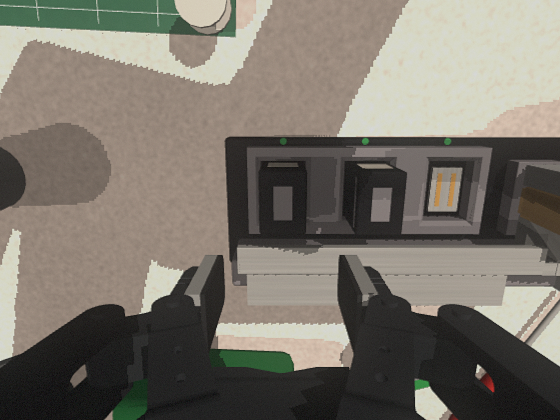

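View pics/t22.png

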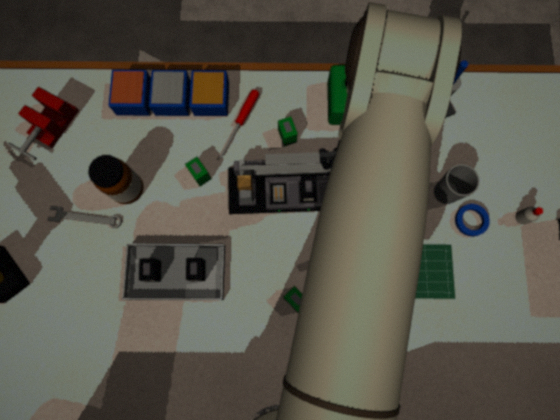

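View pics/s22.png

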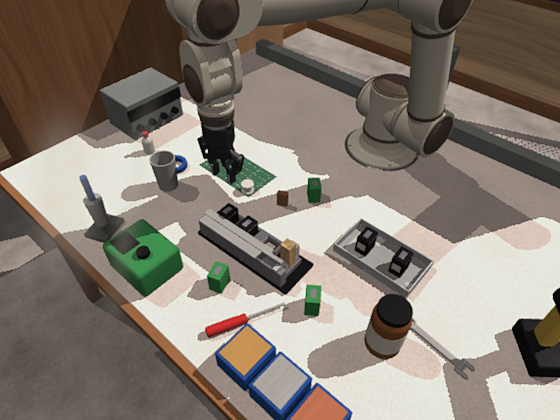

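play_rows([
  [[-0.2, -0.8, 22.1], 0, 5],
  [[-0.2, -0.8, 22.1], 0, 5],
  [[-0.2, -0.8, 22.1], 0, 5],
  [[-0.2, -0.8, 22.1], 0, 5],
  [[-0.2, -0.8, 22.1], 0, 5],
  [[-0.2, -0.8, 22.1], 0, 5],
  [[-0.2, -0.8, 22.1], 0, 5],
  [[-0.2, -0.8, 22.1], 0, 5],
  [[-0.2, -0.8, 22.1], 0, 5],
])

```text
time: 30.28
ee_pos: [0.6143, 0.0988, 0.1856]
tcp_rot: [108.0, 89.9, -159.3]
wrist_force: [0.1, -0.3, -0.0]
opening: 0.0499
```

Run:
```python
from h import *
o,C,p,d=snap('wrist'); P=cloud(C,d)
m,r=topface(P,.106,(.58,.65,.06,.14))
plan(r[0][0]/1000,r[0][1]/1000,.080,92.6)
```

```text
n 1931 median z 0.1064 bbox [0.6024 0.0849] [0.6293 0.1142] rect [616.   99.7] [27.2 29.9] 2.5
t 30.33 pos [0.6145 0.0985 0.1859] jaw 92.6 q6 6.5 open 4.99 F [ 0.1 -0.8  0.1] -> shift [10.59 -0.18  0.12] turn -0.0
```

play_rows([
  [[3, -0.1, 0.1], 0, 5],
  [[7, -0.1, 0.1], 0, 5],
  [[10.8, -0.1, 0.1], 0, 5],
  [[10.8, -0.1, 0.1], 0, 5],
  [[10.8, -0.1, 0.1], 0, 2.4],
  [[10.8, -0.1, 0.1], 0, 2.4],
  [[10.8, -0.1, 0.1], 0, 2.4],
  [[10.8, -0.1, 0.1], 0, 2.4],
  [[10.8, -0.1, 0.1], 0, 2.4],
  [[10.8, -0.1, 0.1], 0, 2.4],
], squeeze=100)

```text
time: 31.17
ee_pos: [0.6161, 0.1008, 0.0807]
tcp_rot: [-94.1, 89.9, -1.4]
wrist_force: [-5.0, -2.3, 7.3]
opening: 0.0288
```

play_rows([
  [[-1, 0, 0], 0, 2.4],
  [[-2, 0, 0], 0, 2.4],
  [[-3, 0, 0], 0, 2.4],
  [[-4, 0, 0], 0, 2.4],
  [[-5, 0, 0], 0, 2.4],
  [[-6, 0, 0], 0, 2.4],
  [[-8, 0, 0], 0, 2.4],
  [[-10, 0, 0], 0, 2.4],
  [[-10, 0, 0], 0, 2.4],
])

```text
time: 31.92
ee_pos: [0.6168, 0.1012, 0.184]
tcp_rot: [-82.6, 89.6, 10.0]
wrist_force: [0.2, 0.9, 1.4]
opening: 0.0283
```

Run:
```python
from h import *
o,C,p,d=snap('wrist'); P=cloud(C,d); cv2.imwrite('pics/w24.png',p)
x,y,z=o['ee_pos']; topface(P,z+.026,(x-.04,x+.04,y-.02,y+.02),.008)
for v in (215,230,245,255):print(np.round(P[v,281],4))
plan(.47,.06,.19,92.6)
p,d=bot.camera('scene'); cv2.imwrite('pics/s24.png',cv2.resize(p[180:300,180:350],None,fx=4,fy=4,interpolation=cv2.INTER_CUBIC))
```

```text
n 6750 median z 0.2096 bbox [0.6029 0.0824] [0.6299 0.1195] rect [616.8 101.6] [28.4 39.6] 3.1
[0.6025 0.1002 0.1397]
[0.603  0.1001 0.164 ]
[0.6031 0.1001 0.1839]
[0.6034 0.1001 0.1942]
t 31.97 pos [0.6165 0.1011 0.1819] jaw 92.7 q6 6.7 open 2.79 F [-0.4 -0.4 -1.1] -> shift [-0.88 14.83 -3.43] turn 0.1
```

View pics/s24.png

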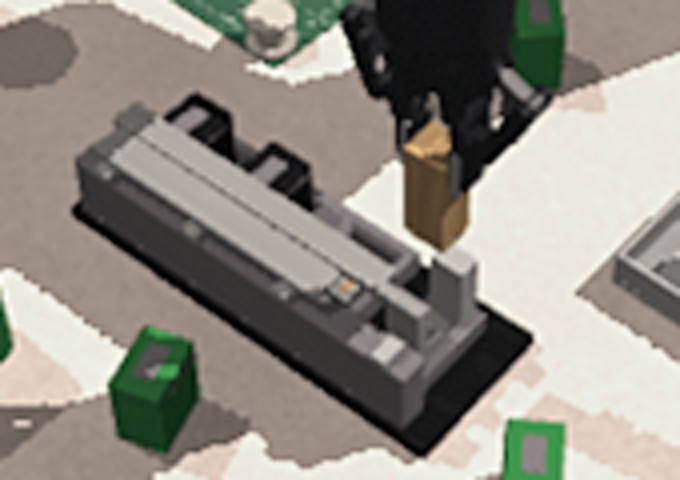

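play_rows([
  [[-0.8, 14.8, -3.4], 0, 2.4],
  [[-0.8, 14.8, -3.4], 0, 2.4],
  [[-0.8, 14.8, -3.4], 0, 2.4],
  [[-0.8, 14.8, -3.4], 0, 2.4],
  [[3, 14.8, -3.4], 0, 2.4],
  [[7, 14.8, -3.4], 0, 2.4],
  [[10, 14.8, -3.4], 0, 2.4],
  [[10, 14.8, -3.4], 0, 2.4],
  [[10, 14.8, -3.4], 0, 2.4],
])

```text
time: 32.77
ee_pos: [0.4679, 0.0599, 0.0776]
tcp_rot: [94.1, 89.8, -173.2]
wrist_force: [0.2, 0.5, 0.2]
opening: 0.0281
```

Run:
```python
from h import *
o,C,p,d=snap('wrist'); P=cloud(C,d); cv2.imwrite('pics/w25.png',p)
x,y,z=o['ee_pos']; topface(P,z+.026,(x-.04,x+.04,y-.02,y+.02),.008)
for v in (200,215,230,245,255):print(np.round(P[v,281],4))
plan(.47,.06,.053,92.6)
```

```text
n 6758 median z 0.1033 bbox [0.4542 0.0411] [0.4813 0.0783] rect [468.1  60.4] [28.  39.6] 3.2
[0.4524 0.0588 0.0008]
[0.4535 0.0588 0.0326]
[0.454  0.0589 0.0576]
[0.4543 0.0589 0.0773]
[0.4548 0.0589 0.0875]
t 32.82 pos [0.4693 0.0601 0.0795] jaw 92.7 q6 4.6 open 2.82 F [0.7 0.  0.6] -> shift [ 2.65 -0.07 -0.02] turn 0.1
```

View pics/w25.png

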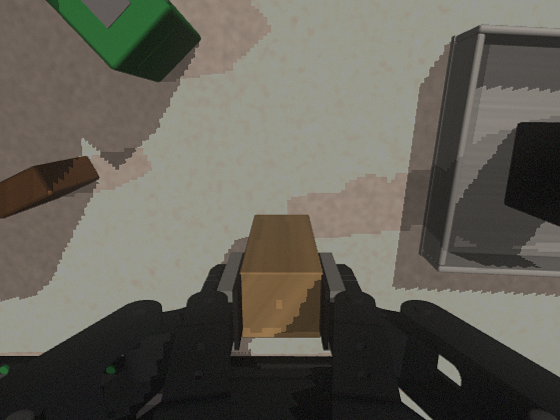

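play_rows([
  [[1, 0, 0], 0, 2.4],
  [[1.8, 0, 0], 0, 2.4],
  [[2.2, 0, 0], 0, 2.4],
  [[2.5, 0, 0], 0, 2.4],
  [[2.5, 0, 0], 0, 2.4],
  [[2.5, 0, 0], 0, 2.4],
])

```text
time: 33.32
ee_pos: [0.4693, 0.0601, 0.0537]
tcp_rot: [59.8, 90.0, 152.4]
wrist_force: [0.8, 0.4, -0.6]
opening: 0.0285
```

Run:
```python
from h import *
o,C,p,d=snap('wrist'); P=cloud(C,d)
x,y,z=o['ee_pos']; topface(P,z+.026,(x-.04,x+.04,y-.02,y+.02),.008)
plan(.47,.06,.053,92.6)
```

```text
n 6766 median z 0.0794 bbox [0.4556 0.0414] [0.4826 0.0784] rect [469.2  60.7] [28.3 39.6] 3.8
t 33.37 pos [0.4694 0.0601 0.0539] jaw 92.7 q6 4.6 open 2.86 F [-0.5  0.6 -0.6] -> shift [ 0.09 -0.06 -0.02] turn 0.1
```

play_rows([
  [[0.15, 0, 0], 0, 2.4],
  [[0.15, 0, 0], 0, 2.4],
  [[0.15, 0, 0], 0, 5],
  [[0.15, 0, 0], 0, 5],
  [[0.15, 0, 0], 0, 5],
  [[0.15, 0, 0], 0, 5],
  [[-3, 0, 0], 0, 5],
  [[-7, 0, 0], 0, 5],
  [[-11, 0, 0], 0, 5],
  [[-15, 0, 0], 0, 5],
  [[-18, 0, 0], 0, 5],
  [[-18, 0, 0], 0, 5],
])

```text
time: 34.37
ee_pos: [0.4709, 0.0603, 0.2402]
tcp_rot: [-85.2, 89.5, 7.5]
wrist_force: [0.3, -0.3, -0.5]
opening: 0.0502
```

Run:
```python
from h import *
o,C,p,d=snap('wrist'); P=cloud(C,d); cv2.imwrite('pics/w26.png',p)
topface(P,.078,(.42,.52,.02,.1),.008)
topface(P,.072,(.57,.633,-.085,-.015),.005)
topface(P,.072,(.57,.633,-.155,-.085),.005)
topface(P,.0825,(.60,.68,-.15,.05),.004)
plan(.47,.06,.053,92.6)
p,d=bot.camera('scene'); cv2.imwrite('pics/s26.png',p)
```

```text
n 1112 median z 0.0782 bbox [0.4546 0.0452] [0.4816 0.0746] rect [468.3  60. ] [27.  29.8] 2.6
n 13 median z 0.0723 bbox [ 0.5902 -0.0663] [ 0.5949 -0.0644] rect [592.6 -65.5] [1.9 4.8] 85.9
n 223 median z 0.0718 bbox [ 0.591  -0.1394] [ 0.6042 -0.1061] rect [ 593.2 -123.7] [11.6 38.5] 21.7
n 1104 median z 0.0825 bbox [ 0.6259 -0.004 ] [0.6478 0.0495] rect [638.7  23.1] [25.8 55.4] 4.1
t 34.42 pos [0.4705 0.0603 0.237 ] jaw 92.7 q6 4.6 open 4.99 F [-0.6 -0.2 -0.2] -> shift [18.4   0.16 -0.03] turn 0.1
```

View pics/w26.png

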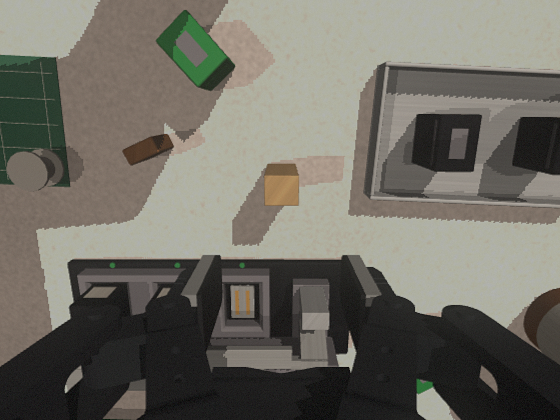

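View pics/s26.png

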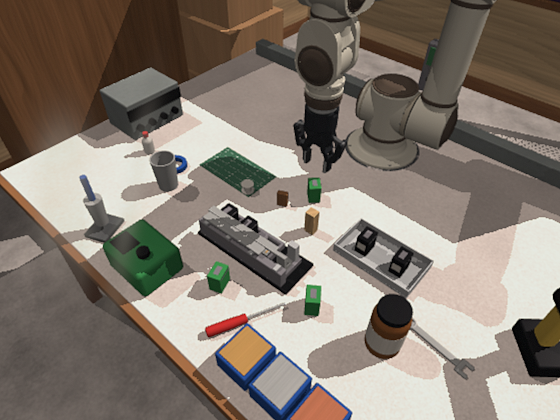

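Run:
```python
from h import *
print(bot.job_done())
```

```text
the job is handed in; nothing more can be done
None
```

I finished all the steps and handed the job in at about 34 s of the 210 s allowed. No verdict was reported.

**What I did:**
- I wedged the bar open with the prop and let go of it.
- I moved both flat packs (bays 0 and 2) to the tray. No third flat pack was present.
- I stood both fresh packs in bays 1 and 0 and pressed them home. No third fresh pack was present.
- I pulled the prop out, so the bar sprang shut, and stood it on the open bench.

**Last checks:**
- **Fresh packs:** while the bar was still propped, both tops measured about 72.6 mm up, which is 12–13 mm at the underside. Both centres were about 1 mm from the bay centre. After the bar shut it hid most of their tops; the few points still visible read about 72 mm.
- **Bar:** its front edge was near x 0.626 m, about where it should be when shut. I judged this from the camera; the bar's travel was not read directly.
- **Prop:** it stands at about (0.468, 0.060) with its top at 78 mm, clear of the dock, mat and tray.
- **Flat packs:** both are standing in the tray.
- **Jar and cup:** both are upright, and the gripper touches nothing.

**What went wrong on the way:** the second fresh pack caught on the bay's lead-in and tilted about 4° in the grip. I moved it into the mouth of the bay, let go so it stood upright, gripped it again and pressed it home.

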